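# Refit the steady bar and stop collar on a flour sifter

### The arm

A 7-joint arm with a two-finger parallel gripper is mounted at the origin on the work surface. World frame = base frame: x ahead of the robot, y to its left, z up, the work surface at z = 0. Lengths are in m, angles in rad, forces in N, time in s.
With the tool pointing down it reaches from about 0.425 to 1.025 m from the base axis. Payload 3.6 kg.
Tool frame: the origin (TCP) lies at the very end of the fingers, on their centre line; the grasp point (between the pads) lies 19 mm behind it; z points along the fingers, y is the line along which they close (so a half turn about z gives the same grasp; the last joint's range is limited). The gripper opens to 85 mm and grips with 20 to 120 N. Pads are 22 mm wide; open, the fingers measure 114 mm over their backs; the gripper's body (76 mm by 85 mm) begins 54 mm behind the grasp point. The pads swing forward as they close: fully open they stand 13 mm farther back than shut.
Start: joints at [-1.409, 0.591, 0.048, 1.609, -0.033, 0.943, -0.034], TCP at [0.183, 0.702, 0.203] pointing down, gripper open.
Joint ranges: [-2.69, 2.69], [-0.47, 2.24], [-1.27, 1.36], [0.19, 2.51], [-1.53, 4.68], [0.08, 2.07], [-3.09, 3.09]. Speed limits (rad/s): [2.57, 2.57, 3.14, 3.14, 3.14, 3.14, 3.14].

### API

Orientations are given as a unit quaternion [w, x, y, z].
In Python, from plant import * gives the robot as it stands.
- The arm moves only by the shell command python3 -m crank 'ROWS' [FORCE]. ROWS is JSON, one flat list of numbers, 7 for each row, row after row: the opening, from -1 (shut) to 1 (fully open), then the shift along the tool's x, y, z in mm, then the turn, a rotation vector about the tool's x, y, z in rad. In form: [hand, x, y, z, wx, wy, wz, hand, x, y, z, wx, wy, wz, ...]. A call has 1 to 12 rows; each row shifts and turns the commanded pose from where the row before left it, along the tool's axes as they then stand; what a row does not reach is not made up. A row lasts 1/10 s, in which the tool goes at most 50 mm and 8.59 degrees, less where a joint would pass 70% of its speed; a pose out of reach is approached as far as the arm can. A call with a gripper value outside its range is refused whole. The fingers move at their own pace and stop on an object; FORCE is the grip in N (left out, the last holds). Time passes only in rows, so rows that do not move let the fingers close. It gives the time, the measured TCP pose, the force, the opening and the grip force at its end, in the units of the state.
- get_obs(): the state, without advancing time (a new reading comes with each control period).
- get_image(name): name is "scene" or "top" or "wrist"; returns (picture, depth): 384x512x3 uint8, blue, green, red; 384x512 float32, m along the optical axis (not along the pixel's ray), 0 where there is no reading.
- camera_info(name): a dict with "fovy" (degrees; the focal length in pixels is half the picture's height over the tangent of half this angle, whatever the lens; pixels are square), "cx", "cy" (the principal point, pixels), "cam_to_world" (4x4, takes a point from camera to world coordinates). Camera axes: x right, y up, looking along -z (the intrinsics and any distortion apply to the point x, -y, -z); pixel columns grow to the right and rows downward; lengths in m; the calibration is good to about 2 mm. A picture is of the moment at which its call begins: read the wrist's pose just before it. camera_info takes no time and is no camera call; for the wrist camera it gives the pose at the moment of the call.
- hand_in(): hands the job in; it is judged then, once.
Trained networks look in the newest picture that a camera, given by its name, has taken for a name from the list of things; names that differ only in an ending like _2 or _b are one class to them, and where a whole thing is asked for, a point or a joint stands for the part that bears it (a point fixed in the world has none). Each returns a list of dicts, best first, with "score" (0 to 1); they miss things now and then, are a little off and sometimes report something else, mostly with a low value. They report only what shows in the picture. A call takes as long as a camera call. They do not tell look-alikes from the thing itself.
- find_in(camera, thing): "rect" ([left, top, right, bottom] in pixels, round what is visible of it).
- silhouettes(camera, thing): "mask" (384x512 bool, what is visible of it) and "rect" ([left, top, right, bottom] in pixels, round what is visible of it).
The state is a dict: "time_s": time; "q": joint angles; "joint_velocities": joint speeds; "joint_efforts": joint torques, N m; "eef_pos": TCP position; "tool_rot": TCP orientation; "ft_force": force on the tool from outside, world axes, zero at the start; "wrist_torque": the same for the moment, N m; "finger_gap": finger opening in m; "grasp_force": force on a finger pad.
Only numpy, scipy, OpenCV 4.12 (cv2) and the standard library are available. Lean on these libraries where they do the work, as an engineer would, in place of code of your own. Each camera call takes 0.05 s, during which the arm holds its last target. There are 200 camera calls.

### The job

Put the flour sifter back together: lay the steady bar across its two rim saddles with the shaft up through the bearing block and let go of the bar, and turn the shaft by its end until the flat your fingers feel on it faces the chute. Slip the stop collar, without forcing it, over the shaft with its set screw on that flat, pointing out over the chute, and finish while still holding it there, level and a few millimetres clear of the bearing block, so I can nip up the screw with the hex key; leave everything else on the bench where it is.

Things in the scene. Friction and masses are not known exactly. Their poses are not given: they have to be found in the camera images.
- sifter: Stainless bench flour sifter, fixed: square motor base 240 x 240 mm, round drum 280 mm across on it, rim 158 mm above the bench. Origin: on the shaft's axis at bench height. +x points out of its front, where the sloping chute is (90 mm wide, reaching 220 mm from the axis); y runs from saddle to saddle; z up. An upright 24 mm shaft stands in the middle of the drum.
- saddle_left (a point): Middle of the seat of the saddle on the rim at the sifter's +y side, 151 mm from the shaft's axis, 165 mm above the bench: a flat seat 26 mm long in y between two upright cheeks, 38 mm apart in x and 11 mm high. Axes as the sifter's.
- saddle_right (a point): The same for the like saddle on the -y side.
- shaft_top (a point): Centre of the shaft's top end, on its axis, 227 mm above the bench; axes as the sifter's, it does NOT turn with the shaft. The shaft is 24 mm thick, its top edge chamfered 1 mm; from 192 mm up to the top it has one flat. It turns against a drag of about 0.25 N m and stays where left.
- shaft_flat_zone (a point): Point on the shaft's axis 210 mm above the bench, midway up the flat (axes as the sifter's, not turning). The flat is 6.5 mm from the axis: pinched square on it the shaft measures 18.5 mm (and its middle is 2.75 mm off the axis, away from the flat), at d degrees off 12 + 12 cos(57 - d), else 24. At first it faces 45 to 86 degrees anticlockwise, from above, of the chute; feel or see where.
- bar: Steady bar, loose: stainless flat bar 320 mm long (y), 30 wide (x), 6 thick, about 430 g; in its middle a white bearing block, 46 mm in x, 60 in y, 26 high, underside level with the bar's, with a 28 mm hole down through it. Origin: centre of the underside, on the hole's axis; z up. Either way round fits. In place the block's top is 191 mm above the bench and the shaft stands 36 mm out of it.
- collar: Stop collar, loose, bore upright: stainless ring, 46 mm outside, 18 high, bore 28 mm, about 150 g, with one dark set screw along +x. The screw's tip stands out inside the bore (see the screw's entry), so the collar goes down over the shaft's end only with the tip over the flat, within some 15 degrees. Origin: centre of the underside, on the bore's axis; z up.
- collar_screw (a point): Outer end of the collar's set screw head, 33 mm from the bore's axis, 9 mm above the collar's underside; x points outward along the screw. The head is 13 mm across, from 25 to 33 mm out; the screw's tip, 8 mm wide and high, reaches inside the bore to 8 mm from its axis.
- spacer: Bystander: plain white plastic sleeve without a screw, 46 mm diameter, 24 mm high; origin at the centre of its underside. It may stand in either of the two places where the collar may lie.
- hex_key: Bystander: steel L-shaped hex key, 105 mm long, 6 mm thick, lying near the front right of the sifter; origin near the middle of its long leg.
- brush: Bystander: pastry brush, 200 mm long, 20 mm thick, lying on the right; origin at its middle, on the bench.
- jar: Bystander: amber glass jar with steel cap, 68 mm diameter, 95 mm high; origin at the centre of its underside.
- cup: Bystander: small steel cup, 76 mm diameter, 75 mm high; origin at the centre of its underside.
- cutter: Bystander: steel pastry cutter ring, 80 mm diameter, 45 mm high; origin at the centre of its underside.
- scraper: Bystander: steel dough scraper, 110 x 150 mm, 14 mm thick at its black grip; origin at the middle, on the bench.
Things that resemble listed ones, but are neither listed nor needed, are in the scene too. Leave any blue look-alike of the collar alone.

How it is judged:
By the outcome, as a careful person would: the job done as asked, in the order asked, and still so for the second after the job is handed in, while the arm keeps its last pose, push and grip.
It also fails if it takes over 72 s, if anything falls off the work surface, if the arm or the gripper's body presses on something with over 40 N, if the wrist force passes 120 N, or if a joint passes its speed limit or range.

## Working session

There is one attempt and no reset: what is moved stays moved. The work goes in short steps, Python scripts to look and compute and a shell command to move; the robot and the scene stay as the last step left them, time stands still between calls to the robot, and variables do not carry over. Pictures are saved under pics/ and viewed, at most 14 in all, crops included, and the job is handed in when it is done.

```bash
mkdir -p pics; ls
cat > h.py <<'E'
from plant import *
import numpy as np, cv2
from scipy.spatial.transform import Rotation as R
def cloud(name):
    ci=camera_info(name); im,d=get_image(name)
    f=192/np.tan(np.radians(ci["fovy"])/2); v,u=np.mgrid[0:384,0:512]
    x=(u-ci["cx"])/f; y=(v-ci["cy"])/f
    k=[q for q in ci if q not in("fovy","cx","cy","cam_to_world")]
    T=np.array(ci["cam_to_world"])
    P=np.stack([x*d,-y*d,-d],-1)@T[:3,:3].T+T[:3,3]
    P[d==0]=np.nan
    return im,d,P
E
python3 - <<'E'
from h import *
o=get_obs(); print({k:np.round(v,3) for k,v in o.items()})
ims=[]
for n in("scene","top"):
    ci=camera_info(n); print(n,{k:np.round(v,3) if not isinstance(v,str) else v for k,v in ci.items()})
    im,d,P=cloud(n); np.save(n+"P.npy",P); cv2.imwrite(n+".png",im)
    cv2.imwrite(f"pics/{n}1.png",cv2.resize(im,(800,600),interpolation=cv2.INTER_CUBIC))
    for t in("sifter","bar","collar","spacer","hex_key","brush","jar","cup","cutter","scraper"):
        for s in silhouettes(n,t)[:3]:
            m=s["mask"]&np.isfinite(P[...,0]); 
            if m.sum()<5: continue
            p=P[m]; print(n,t,round(s["score"],2),np.round(s["rect"]),"med",np.round(np.median(p,0),3),"lo",np.round(np.percentile(p,3,0),3),"hi",np.round(np.percentile(p,97,0),3))
E
```

```text
pics
{'time_s': np.float64(0.0), 'q': array([-1.409,  0.592,  0.048,  1.61 , -0.033,  0.943, -0.034]), 'joint_velocities': array([ 0.001,  0.003,  0.001, -0.001, -0.   , -0.001,  0.001]), 'joint_efforts': array([-0.0000e+00, -5.4869e+01,  1.5470e+00, -1.9813e+01,  9.0000e-03,
        9.0000e-03,  0.0000e+00]), 'eef_pos': array([0.183, 0.701, 0.202]), 'tool_rot': array([-0.   ,  0.127,  0.992, -0.001]), 'ft_force': array([ 0.436, -0.57 ,  0.34 ]), 'wrist_torque': array([ 0.003, -0.026,  0.033]), 'grasp_force': np.float64(0.0), 'finger_gap': np.float64(0.086)}
scene {'fovy': np.float64(57.693), 'cx': np.float64(252.607), 'cy': np.float64(186.632), 'cam_to_world': array([[ 0.559, -0.628,  0.541,  1.175],
       [ 0.829,  0.416, -0.374, -0.418],
       [ 0.01 ,  0.658,  0.753,  1.016],
       [ 0.   ,  0.   ,  0.   ,  1.   ]])}
scene sifter 0.87 [217. 164. 325. 270.] med [0.651 0.011 0.094] lo [ 0.494 -0.127  0.056] hi [0.827 0.145 0.168]
scene collar 0.73 [186. 238. 204. 259.] med [ 0.573 -0.229  0.017] lo [ 0.551 -0.251  0.001] hi [ 0.592 -0.21   0.022]
scene collar 0.65 [125. 229. 139
[... 2282 characters left out ...]
] hi [ 0.695 -0.447  0.023]
top brush 0.43 [204. 116. 300. 212.] med [0.633 0.014 0.091] lo [ 0.493 -0.121  0.075] hi [0.804 0.146 0.166]
top cup 0.56 [340. 144. 357. 164.] med [ 0.724 -0.36   0.034] lo [ 0.68  -0.386 -0.   ] hi [ 0.748 -0.319  0.075]
top cutter 0.62 [378. 230. 403. 249.] med [ 0.394 -0.537  0.027] lo [ 0.362 -0.554 -0.   ] hi [ 0.43  -0.474  0.047]
top cutter 0.19 [205. 116. 300. 215.] med [0.633 0.013 0.091] lo [ 0.493 -0.123  0.071] hi [0.809 0.145 0.166]
top scraper 0.86 [100. 195. 148. 234.] med [0.465 0.499 0.008] lo [0.4   0.428 0.002] hi [0.528 0.565 0.015]
top scraper 0.42 [208. 117. 300. 212.] med [0.634 0.014 0.091] lo [ 0.494 -0.122  0.072] hi [0.81  0.145 0.166]
```

View pics/scene1.png

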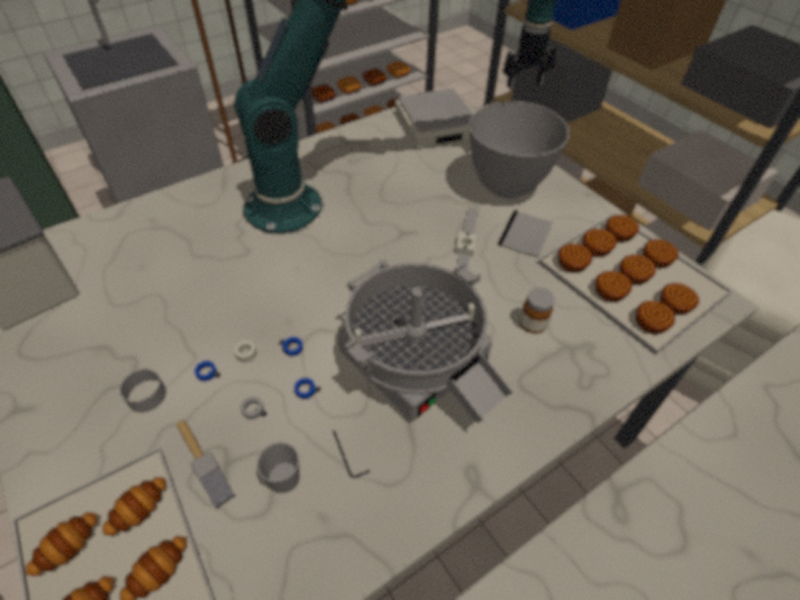

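View pics/top1.png

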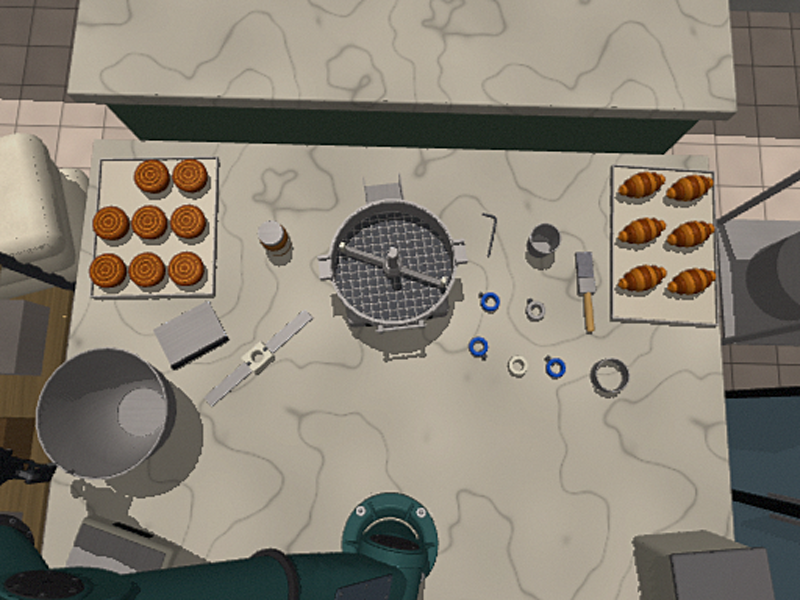

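The scene view shows the steel collar at about (253,408), the blue look-alikes around it, and the spacer at (245,350). The top view shows the chute pointing up from the sifter at (383,188), the saddles at (323,268) and (460,250), the bar at (258,357), and the collar at (535,309). Next I'll fit the poses from the depth data.

```bash
cat > fit.py <<'E'
from h import *
from scipy.optimize import least_squares
def circ(p,r=None):
    c0=p[:,:2].mean(0)
    f=(lambda c:np.hypot(*(p[:,:2]-c[:2]).T)-(r or c[2]))
    s=least_squares(f,[*c0,r or .1],loss="soft_l1",f_scale=.002); return s.x
for n in("top","scene"):
    P=np.load(n+"P.npy").reshape(-1,3); P=P[np.isfinite(P[:,0])]
    S=P[np.hypot(P[:,0]-.64,P[:,1]-.01)<.2]
    z=S[:,2]; rim=S[(z>.152)&(z<.163)&(np.hypot(S[:,0]-.64,S[:,1]-.01)>.12)&(np.hypot(S[:,0]-.64,S[:,1]-.01)<.15)]
    c=circ(rim); print(n,"rim",len(rim),np.round(c,4))
    st=S[(z>.215)]; print(" shaft top",len(st),np.round(st.mean(0),4),np.round(st.max(0)-st.min(0),3))
    r=S[:,:2]-c[:2]; rr=np.hypot(*r.T); a=np.degrees(np.arctan2(r[:,1],r[:,0]))
    m=(rr>.146)&(rr<.17)&(z>.162)&(z<.185); 
    for sgn in(1,-1):
        k=m&(a*sgn>0); print(" saddle",k.sum(),np.round(S[k].mean(0),4),np.round(np.median(a[k]),1))
    B=P[(abs(P[:,0]-.415)<.13)&(abs(P[:,1]-.33)<.13)&(P[:,2]>.0035)&(P[:,2]<.035)]
    if len(B):
        b=B[:,:2].mean(0); w,v=np.linalg.eigh(np.cov((B[:,:2]-b).T)); d=v[:,1]; d*=np.sign(d[1])
        t=(B[:,:2]-b)@d; print(" bar",len(B),b.round(4),"ycenter",np.round(b+d*(t.max()+t.min())/2,4),"len",np.ptp(t).round(3),"yaw",np.degrees(np.arctan2(-d[0],d[1])).round(2))
        T=B[B[:,2]>.02]; print(" block",len(T),T.mean(0).round(4))
    C=P[(abs(P[:,0]-.573)<.045)&(abs(P[:,1]+.226)<.045)&(P[:,2]>.008)&(P[:,2]<.03)]
    c=circ(C[C[:,2]>.013]); far=C[np.hypot(*(C[:,:2]-c[:2]).T)>.0265]; print(" collar",len(C),c.round(4),(C[:,:2].max(0)+C[:,:2].min(0))/2,"screw",len(far),(far[:,:2].mean(0)-c[:2]).round(4) if len(far) else 0)
E
python3 fit.py
python3 - <<'E'
from h import *
T=np.array(camera_info("wrist")["cam_to_world"]); o=get_obs(); q=o["tool_rot"]; r=R.from_quat([*q[1:],q[0]]).as_matrix()
print("cam in tool",(r.T@(T[:3,3]-o["eef_pos"])).round(4),(r.T@T[:3,:3]).round(3),camera_info("wrist")["fovy"])
E
```

```text
top rim 448 [0.6285 0.011  0.1393]
 shaft top 37 [0.6264 0.0094 0.2251] [0.023 0.02  0.016]
 saddle 81 [0.595  0.1543 0.1684] 99.1
 saddle 84 [ 0.6303 -0.1299  0.168 ] -83.4
 bar 1162 [0.4233 0.3488] ycenter [0.4277 0.3383] len 0.317 yaw 22.73
 block 161 [0.4166 0.3302 0.0257]
 collar 87 [ 0.5679 -0.2278  0.0192] [ 0.56031596 -0.22695188] screw 5 [0.0069 0.0213]
scene rim 605 [0.6313 0.0093 0.1396]
 shaft top 52 [0.6314 0.0067 0.2251] [0.024 0.019 0.016]
 saddle 100 [0.5913 0.1466 0.1683] 101.2
 saddle 129 [ 0.6366 -0.1343  0.1688] -83.4
 bar 654 [0.4169 0.3627] ycenter [0.3995 0.3409] len 0.352 yaw -38.45
 block 103 [0.4199 0.3275 0.0265]
 collar 128 [ 0.5719 -0.2305  0.0194] [ 0.57141448 -0.22830077] screw 8 [0.0179 0.0231]
cam in tool [ 0.0778 -0.0003 -0.1701] [[ 0.     0.954  0.299]
 [ 1.     0.    -0.001]
 [-0.001  0.299 -0.954]] 63.49470382976025
```

```bash
cat >> h.py <<'E'
def pose():
    o=get_obs(); q=o["tool_rot"]; return np.array(o["eef_pos"]),R.from_quat([*q[1:],q[0]]).as_matrix(),o
def goto(p,yaw=None):
    """tool-frame shift (mm) to world p at current orientation; turn about tool z so tool y points at yaw deg (mod 180)"""
    e,r,o=pose(); print("at",e.round(4),"yaw_y",np.degrees(np.arctan2(r[1,1],r[0,1])).round(2),"tilt",np.degrees(np.arccos(-r[2,2])).round(2),"gap",o["finger_gap"].round(4),"t",o["time_s"])
    if p is not None: print("shift mm",(r.T@(np.array(p)-e)*1000).round(1))
    if yaw is not None:
        y=np.degrees(np.arctan2(r[1,1],r[0,1])); d=(yaw-y+90)%180-90; print("wz",np.radians(-d).round(4))
E
python3 - <<'E'
from h import *
P=np.load("topP.npy").reshape(-1,3)
b=P[(P[:,2]>.05)&(P[:,0]>.1)&(P[:,0]<.55)&(P[:,1]>.2)&(P[:,1]<.9)]
print(b.min(0),b.max(0))
for i in range(0,11):
    c=np.array([.183,.702])+i/10*np.array([.235,-.373]); k=np.hypot(*(P[:,:2]-c).T)<.07; print(c.round(3),P[k][:,2].max().round(3) if k.any() else None)
goto([.418,.329,.2],40)
E
```

```text
[0.10000914 0.21058144 0.05004179] [0.41234516 0.74533862 0.85623494]
[0.183 0.702] 0.394
[0.206 0.665] 0.394
[0.23  0.627] 0.394
[0.254 0.59 ] 0.063
[0.277 0.553] 0.103
[0.3   0.516] 0.206
[0.324 0.478] 0.206
[0.348 0.441] 0.205
[0.371 0.404] 0.032
[0.394 0.366] 0.035
[0.418 0.329] 0.035Traceback (most recent call last):
  File "<stdin>", line 7, in <module>
  File "h.py", line 17, in goto
    e,r,o=pose(); print("at",e.round(4),"yaw_y",np.degrees(np.arctan2(r[1,1],r[0,1])).round(2),"tilt",np.degrees(np.arccos(-r[2,2])).round(2),"gap",o["finger_gap"].round(4),"t",o["time_s"])
                                                                                                                                                    ^^^^^^^^^^^^^^^^^^^^^
AttributeError: 'float' object has no attribute 'round'
```

```bash
sed -i 's/o\["finger_gap"\].round(4)/round(o["finger_gap"],4)/; s/o\["time_s"\])/round(o["time_s"],2),"F",np.round(o["ft_force"],1),"g",round(o["grasp_force"],1))/' h.py
python3 -m crank '[1,0,0,-45,0,0,0, 1,0,0,-45,0,0,0, 1,0,0,-45,0,0,0, 1,-36,-33,0,0,0,0, 1,-36,-33,0,0,0,0, 1,-36,-33,0,0,0,0, 1,-36,-33,0,0,0,0, 1,-36,-33,0,0,0,0, 1,-36,-33,0,0,0,0, 1,-36,-33,0,0,0,0, 1,-36,-33,0,0,0,0, 1,-33,-33,0,0,0,0]'
python3 -m crank '[1,0,0,20,0,0,0.14, 1,0,0,20,0,0,0.14, 1,0,0,20,0,0,0.14, 1,0,0,20,0,0,0.14, 1,0,0,0,0,0,0.05,1,0,0,0,0,0,0, 1,0,0,0,0,0,0]'
python3 - <<'E'
from h import *
goto([.418,.329,.2],40)
im,d,P=cloud("wrist"); np.save("w1.npy",P); cv2.imwrite("pics/w1.png",im)
for s in silhouettes("wrist","bar")[:2]:
    print(s["score"],s["rect"]); 
    m=s["mask"]; p=P[m]; p=p[np.isfinite(p[:,0])]; np.save("wm1.npy",m); print(p.min(0),p.max(0)); break
E
```

```text
time_s: 2.3
eef_pos: [0.4197, 0.3312, 0.3386]
tool_rot: [0.0, 0.127, 0.992, 0.0]
ft_force: [0.9, 0.7, -0.6]
finger_gap: 0.0852
grasp_force: 0.0
time_s: 3.0
eef_pos: [0.4188, 0.3336, 0.2586]
tool_rot: [0.0, 0.418, 0.908, 0.0]
ft_force: [0.0, -0.4, -0.5]
finger_gap: 0.0853
grasp_force: 0.0
at [0.4188 0.3336 0.2586] yaw_y 40.52 tilt 0.05 gap 0.0853 t 3.0 F [ 0.  -0.4 -0.5] g 0.0
shift mm [-3.  -3.6 58.6]
wz 0.0091
0.96 [237.1, 28.3, 276.0, 257.8]
[ 0.29694712  0.20792779 -0.00187209] [0.53521805 0.45450344 0.02846451]
```

View pics/w1.png

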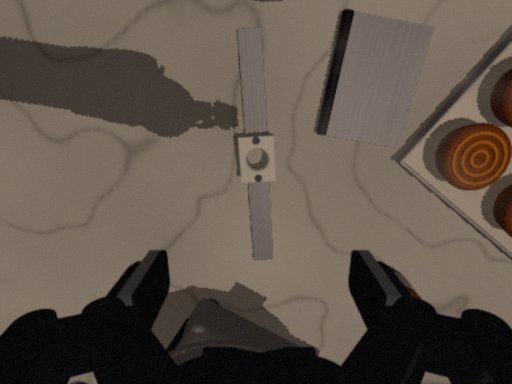

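The wrist view shows the bar's block at (257,157), with the bar running from (250,28) to (262,258) and the fingertips at about (150,265) and (365,265). I'll fit it precisely.

```bash
cat >> h.py <<'E'
def barfit(P,m):
    """dilated mask + height -> bar yaw and block centre"""
    m=cv2.dilate(m.astype(np.uint8),np.ones((7,7)))>0
    p=P[m&(P[...,2]>.003)]; out={}
    a=p[:,:2].astype(np.float32)
    r=cv2.minAreaRect(a); bp=cv2.boxPoints(r); e=[bp[1]-bp[0],bp[2]-bp[1]]; L=max(e,key=np.linalg.norm); L=L*np.sign(L[1])
    blk=p[p[:,2]>.019]; rb=cv2.minAreaRect(blk[:,:2].astype(np.float32)); 
    line=p[p[:,2]<.012][:,:2]; c=line.mean(0); v=np.linalg.svd(line-c,full_matrices=False)[2][0]; v*=np.sign(v[1])
    print("bar rect c",np.round(r[0],4),"size",np.round(r[1],4),"yawrect",np.degrees(np.arctan2(-L[0],L[1])).round(2),"yawpca",np.degrees(np.arctan2(-v[0],v[1])).round(2),"line c",c.round(4))
    print("block rect",np.round(rb[0],4),np.round(rb[1],4),round(rb[2],2),"mean",blk.mean(0).round(4))
E
python3 -c "
from h import *
barfit(np.load('w1.npy'),np.load('wm1.npy'))
P=np.load('w1.npy');print('bench z',np.nanmedian(P[...,2]))"
```

```text
bar rect c [0.4169 0.3306] size [0.0459 0.3199] yawrect 43.84 yawpca 43.83 line c [0.4014 0.3468]
block rect [0.4171 0.3304] [0.0459 0.0602] 43.84 mean [0.4164 0.3312 0.0254]
bench z 6.357620671842978e-05
```

```bash
python3 -m crank '[1,0,0,0,0,0,-0.058, 1,0,0,0,0,0,0]'; python3 -c "
from h import *
goto([.417,.3305,.005],43.84)"
```

```text
time_s: 3.3
eef_pos: [0.4188, 0.3335, 0.2588]
tool_rot: [0.0, 0.392, 0.92, 0.001]
ft_force: [0.3, -0.5, 0.3]
finger_gap: 0.0851
grasp_force: 0.0
at [0.4188 0.3335 0.2588] yaw_y 43.8 tilt 0.07 gap 0.0851 t 3.3 F [ 0.3 -0.5  0.3] g 0.0
shift mm [ -1.   -3.7 253.8]
wz -0.0007
```

```bash
python3 -m crank '[1,-1,-3.7,45,0,0,0, 1,0,0,45,0,0,0, 1,0,0,45,0,0,0, 1,0,0,45,0,0,0, 1,0,0,40,0,0,0, 1,0,0,25,0,0,0, 1,0,0,8.5,0,0,0, 1,0,0,0,0,0,0, -1,0,0,0,0,0,0, -1,0,0,0,0,0,0, -1,0,0,0,0,0,0, -1,0,0,0,0,0,0]' 60; python3 -m crank '[-1,0,0,0,0,0,0, -1,0,0,0,0,0,0, -1,0,0,0,0,0,0]'; python3 -c "
from h import *
goto([.417,.3305,.005],43.84)
P=cloud('wrist')[2]
im=get_image('wrist')[0]; cv2.imwrite('w2.png',im)
"
```

```text
time_s: 4.5
eef_pos: [0.417, 0.3305, 0.0057]
tool_rot: [0.0, 0.392, 0.92, 0.001]
ft_force: [-0.6, 0.4, 0.1]
finger_gap: 0.0284
grasp_force: 0.0
time_s: 4.8
eef_pos: [0.4165, 0.33, 0.0048]
tool_rot: [0.0, 0.393, 0.92, 0.0]
ft_force: [0.4, 0.1, 0.2]
finger_gap: -0.0002
grasp_force: 0.0
at [0.4165 0.33   0.0048] yaw_y 43.78 tilt 0.01 gap -0.0002 t 4.8 F [0.4 0.1 0.2] g 0.0
shift mm [ 0.   0.7 -0.2]
wz -0.0011
```

View w2.png

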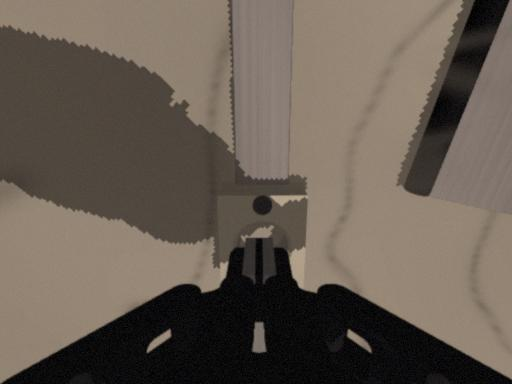

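Run:
```python
from h import *
im,d,P=cloud('wrist')
for v in(190,205,222,238,245,255,265,275): print(v,[ (u,*P[v,u].round(3)) for u in(225,240,252,258,266,285,300)])
silhouettes
print(pose()[2]["q"].round(3),np.round(pose()[2]["wrist_torque"],2))
```

```text
190 [(225, np.float64(0.382), np.float64(0.339), np.float64(0.016)), (240, np.float64(0.388), np.float64(0.344), np.float64(0.016)), (252, np.float64(0.392), np.float64(0.349), np.float64(0.017)), (258, np.float64(0.395), np.float64(0.351), np.float64(0.016)), (266, np.float64(0.398), np.float64(0.354), np.float64(0.016)), (285, np.float64(0.406), np.float64(0.361), np.float64(0.015)), (300, np.float64(0.411), np.float64(0.366), np.float64(0.016))]
205 [(225, np.float64(0.386), np.float64(0.335), np.float64(0.025)), (240, np.float64(0.392), np.float64(0.341), np.float64(0.025)), (252, np.float64(0.396), np.float64(0.345), np.float64(0.027)), (258, np.float64(0.398), np.float64(0.348), np.float64(0.027)), (266, np.float64(0.401), np.float64(0.35), np.float64(0.027)), (285, np.float64(0.408), np.float64(0.357), np.float64(0.026)), (300, np.float64(0.414), np.float64(0.362), np.float64(0.025))]
222 [(225, np.float64(0.393), np.float64(0.328), np.float64(0.025)), (240, np.float64(0.398), np.float64(0.334), np.float64(0.026)), (252, np.float64(0.403), np.float64(0.338), np.float64(0.025))
[... 1864 characters left out ...]
loat64(0.41), np.float64(0.34), np.float64(0.062)), (285, np.float64(0.419), np.float64(0.343), np.float64(0.056)), (300, np.float64(0.439), np.float64(0.338), np.float64(0.026))]
275 [(225, np.float64(0.414), np.float64(0.305), np.float64(0.025)), (240, np.float64(0.402), np.float64(0.334), np.float64(0.072)), (252, np.float64(0.406), np.float64(0.336), np.float64(0.069)), (258, np.float64(0.408), np.float64(0.338), np.float64(0.07)), (266, np.float64(0.41), np.float64(0.34), np.float64(0.069)), (285, np.float64(0.418), np.float64(0.342), np.float64(0.063)), (300, np.float64(0.443), np.float64(0.334), np.float64(0.026))]
[-0.847  0.675  0.126  2.165 -0.255  0.315  0.259] [-0.06 -0.02  0.04]
```

The fingers shut freely above the block. The picture and depth put the shut fingertips at z≈0.035, about 30 mm behind the reported TCP. I'll open and lower in guarded steps.

```bash
python3 -m crank '[1,0,0,0,0,0,0, 1,0,0,0,0,0,0, 1,0,0,0,0,0,0,1,0,0,0,0,0,0, 1,0,0,0,0,0,0,1,0,0,0,0,0,0]'; python3 -m crank '[1,0,0,5,0,0,0, 1,0,0,5,0,0,0, 1,0,0,0,0,0,0]'
python3 - <<'E'
from h import *
goto(None)
im,d,P=cloud('wrist'); cv2.imwrite('w3.png',im); np.save("w3.npy",P)
e,r,o=pose()
# lowest points belonging to the fingers, in tool frame
Q=(P.reshape(-1,3)-e)@r*1000
k=np.isfinite(Q[:,0])&(abs(Q[:,0])<14)&(abs(Q[:,1])>40)&(abs(Q[:,1])<70)&(P.reshape(-1,3)[:,2]>.012)
print(k.sum(),np.percentile(Q[k],[0,50,98,100],axis=0).round(1))
s=cloud("scene"); cv2.imwrite("pics/s3.png",cv2.resize(s[0][110:240,230:400],None,fx=4,fy=4))
E
```

```text
time_s: 5.55
eef_pos: [0.4165, 0.33, 0.0047]
tool_rot: [0.0, 0.393, 0.92, -0.0]
ft_force: [-0.9, -0.5, -0.1]
finger_gap: 0.0847
grasp_force: 0.0
time_s: 5.85
eef_pos: [0.416, 0.3296, -0.0061]
tool_rot: [-0.0, 0.393, 0.92, -0.001]
ft_force: [0.1, -0.1, -0.1]
finger_gap: 0.0853
grasp_force: 0.0
at [ 0.416   0.3296 -0.0061] yaw_y 43.78 tilt 0.08 gap 0.0853 t 5.85 F [ 0.1 -0.1 -0.1] g 0.0
19813 [[ -11.9  -70.  -113.8]
 [   8.8  -41.2  -92.4]
 [  13.5   66.6  -46.2]
 [  14.    70.   -39.2]]
```

View w3.png

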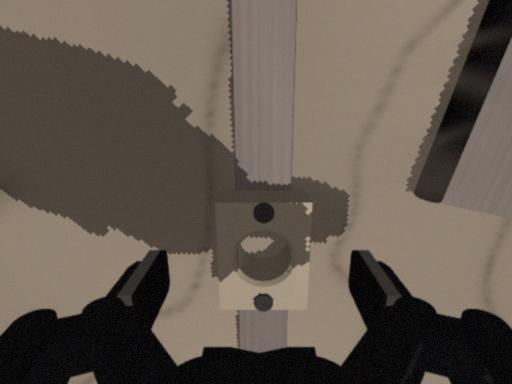

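The wrist view shows the open tips on either side of the block (hole at (264,257)) and still above it. The tips sit about 33 mm behind the reported TCP when shut and about 46 mm behind when open. I'll lower a further 28 mm.

```bash
python3 -m crank '[1,0,1.3,8,0,0,0, 1,0,0,8,0,0,0, 1,0,0,6,0,0,0, 1,0,0,3,0,0,0, 1,0,0,3,0,0,0, 1,0,0,0,0,0,0]'; python3 -m crank '[-1,0,0,0,0,0,0, -1,0,0,0,0,0,0, -1,0,0,0,0,0,0, -1,0,0,0,0,0,0, -1,0,0,0,0,0,0, -1,0,0,0,0,0,0]' 60
python3 - <<'E'
from h import *
goto(None)
E
```

```text
time_s: 6.55
eef_pos: [0.4173, 0.3307, -0.0337]
tool_rot: [-0.0, 0.393, 0.92, -0.0]
ft_force: [-0.7, -0.0, 0.4]
finger_gap: 0.0852
grasp_force: 0.0
time_s: 7.15
eef_pos: [0.4187, 0.3321, -0.0303]
tool_rot: [0.0, 0.393, 0.92, 0.002]
ft_force: [-1.7, -0.5, 25.0]
finger_gap: 0.045
grasp_force: 74.4
at [ 0.4187  0.3321 -0.0303] yaw_y 43.75 tilt 0.2 gap 0.045 t 7.15 F [-1.7 -0.5 25. ] g 74.4
```

Gripped (45 mm gap, 74 N), with the tips level with the bar's underside. That makes the bar's underside about equal to reported TCP z + 0.030. I'll lift and carry it to a viewpoint beside the sifter.

```bash
python3 -m crank '[-1,0,0,-20,0,0,0, -1,0,0,-45,0,0,0, -1,0,0,-50,0,0,0, -1,0,0,-50,0,0,0, -1,0,0,-50,0,0,0, -1,0,0,-50,0,0,0, -1,0,0,-50,0,0,0, -1,0,0,-50,0,0,0, -1,0,0,-35,0,0,0, -1,-38,-22,0,0,0,0, -1,-38,-22,0,0,0,0, -1,-38,-22,0,0,0,0]'
python3 -m crank '[-1,-38,-22,0,0,0,0, -1,-38,-22,0,0,0,0, -1,-38,-22,0,0,0,0, -1,-38,-22,0,0,0,0, -1,-38,-22,0,0,0,0, -1,0,0,0,0,0,0.13, -1,0,0,0,0,0,0.13, -1,0,0,0,0,0,0.13, -1,0,0,0,0,0,0.13, -1,0,0,0,0,0,0.104, -1,0,0,0,0,0,0, -1,0,0,0,0,0,0]'
python3 - <<'E'
from h import *
goto(None)
im,d,P=cloud('wrist'); cv2.imwrite('pics/w4.png',im); np.save("w4.npy",P)
E
```

```text
time_s: 8.35
eef_pos: [0.4475, 0.2009, 0.366]
tool_rot: [-0.001, 0.392, 0.92, -0.001]
ft_force: [1.7, -0.8, -3.7]
finger_gap: 0.0455
grasp_force: 63.8
time_s: 9.55
eef_pos: [0.4997, -0.0103, 0.366]
tool_rot: [-0.001, 0.655, 0.756, -0.001]
ft_force: [0.1, 0.3, -4.1]
finger_gap: 0.0451
grasp_force: 63.7
at [ 0.4997 -0.0103  0.366 ] yaw_y 8.16 tilt 0.1 gap 0.0451 t 9.55 F [ 0.1  0.3 -4.1] g 63.7
```

View pics/w4.png

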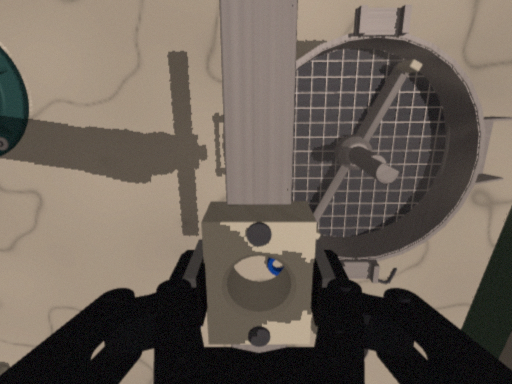

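The view shows the bar held square, with the hole at (258,278). The shaft's top end is at (385,168), the saddles at (380,20) and (360,270), and the chute to the right at (490,150).

```bash
cat > fit2.py <<'E'
from h import *
from scipy.optimize import least_squares
import sys
P0=np.load(sys.argv[1]); P=P0.reshape(-1,3); P=P[np.isfinite(P[:,0])]
c=np.array([.630,.009])
for i in range(2):
    rr=np.hypot(*(P[:,:2]-c).T); k=(P[:,2]>.155)&(P[:,2]<.161)&(rr>.133)&(rr<.144); p=P[k]
    s=least_squares(lambda x:np.hypot(p[:,0]-x[0],p[:,1]-x[1])-x[2],[*c,.139],loss="soft_l1",f_scale=.001); c=s.x[:2]
print("rim",k.sum(),s.x.round(4))
k=(P[:,2]>.2245)&(P[:,2]<.2305)&(np.hypot(*(P[:,:2]-c).T)<.03); t=P[k]; mr=cv2.minEnclosingCircle(t[:,:2].astype(np.float32))
print("shaft top",k.sum(),t.mean(0).round(4),"z",np.median(t[:,2]).round(4),"mincirc",np.round(mr,4) if 0 else mr)
for sg,nm in((1,"L"),(-1,"R")):
    a=np.radians(98 if sg>0 else -82); g=c+.151*np.array([np.cos(a),np.sin(a)])
    near=P[np.hypot(*(P[:,:2]-g).T)<.035]
    seat=near[(near[:,2]>.162)&(near[:,2]<.1685)]; ch=near[(near[:,2]>.1695)&(near[:,2]<.18)]
    for q,n2 in((seat,"seat"),(ch,"cheeks")):
        if len(q)>8:
            b=cv2.minAreaRect(q[:,:2].astype(np.float32)); v=np.array(b[0])-c
            print(nm,n2,len(q),"rect",np.round(b[0],4),np.round(b[1],4),round(b[2],1),"ang",np.degrees(np.arctan2(v[1],v[0])).round(2),"r",np.hypot(*v).round(4))
e,r,o=pose()
Q=(P-e)@r*1000
k=(abs(Q[:,0])<45)&(abs(Q[:,1])<26)&(Q[:,2]>-62)&(Q[:,2]<-50); b=Q[k]
mr=cv2.minAreaRect(b[:,:2].astype(np.float32)); print("block top(tool)",k.sum(),np.round(mr[0],1),np.round(mr[1],1),round(mr[2],2),"z",np.median(b[:,2]).round(1))
k=(Q[:,0]>40)&(abs(Q[:,1])<26)&(Q[:,2]>-44)&(Q[:,2]<-28); b=Q[k]; A=np.c_[b[:,0],np.ones(len(b))]
mid=[]; 
for x in range(45,140,5):
    q=b[(b[:,0]>x)&(b[:,0]<x+5)]
    if len(q)>20: mid.append((x+2.5,(q[:,1].max()+q[:,1].min())/2,np.median(q[:,2])))
mid=np.array(mid); 
if len(mid)>2: print("bar midline slope deg",np.degrees(np.polyfit(mid[:,0],mid[:,1],1)[0]).round(2),"y at 0",np.polyfit(mid[:,0],mid[:,1],1)[1].round(2),"z slope deg",np.degrees(np.polyfit(mid[:,0],mid[:,2],1)[0]).round(2),"z0",np.polyfit(mid[:,0],mid[:,2],1)[1].round(1))
E
python3 fit2.py w4.npy
```

```text
rim 2970 [0.6282 0.0114 0.1392]
shaft top 349 [0.6268 0.0096 0.2264] z 0.2264 mincirc ((0.6276761889457703, 0.011396382004022598), 0.012339835055172443)
L seat 1037 rect [0.6048 0.1601] [0.0537 0.0263] 8.7 ang 98.92 r 0.1505
L cheeks 507 rect [0.6053 0.1603] [0.0527 0.0269] 9.2 ang 98.73 r 0.1506
R seat 473 rect [ 0.6526 -0.1379] [0.0479 0.0272] 8.4 ang -80.7 r 0.1513
R cheeks 145 rect [ 0.6517 -0.1373] [0.0485 0.0269] 7.8 ang -81.02 r 0.1505
block top(tool) 11736 [-0.9  0.1] [52.  61.7] 89.69 z -55.4
bar midline slope deg -0.07 y at 0 -1.54 z slope deg -0.01 z0 -35.4
```

```bash
cat > hole.py <<'E'
from h import *
import sys
def hole(P,e,r,zlo=-60,zhi=-51):
    Q=(P-e)@r*1000; top=(Q[...,2]>zlo)&(Q[...,2]<zhi)&(abs(Q[...,0])<45)&(abs(Q[...,1])<23)
    y,x=Q[top][:,1],Q[top][:,0]
    g=np.zeros((200,160),np.uint8); g[(x*2+100).round().astype(int).clip(0,199),(y*2+80).round().astype(int).clip(0,159)]=1
    g=cv2.morphologyEx(g,cv2.MORPH_CLOSE,np.ones((5,5)))
    n,l,st,ce=cv2.connectedComponentsWithStats(1-g)
    for i in range(1,n):
        if 600<st[i][4]<4500 and st[i][0]>20: print("hole x,y(tool mm)",((ce[i][1]-100)/2).round(2),((ce[i][0]-80)/2).round(2),"bbox mm",st[i][:4]/2, "d",2*np.sqrt(st[i][4]/4/np.pi))
e,r,o=pose(); hole(np.load(sys.argv[1]),e,r)
E
python3 hole.py w4.npy; python3 -c "
from h import *
e,r,o=pose()
P=np.load('w4.npy'); Q=(P-e)@r*1000
for x in (60,80,100,120):
  k=(abs(Q[...,0]-x)<3)&(abs(Q[...,1])<30)&(Q[...,2]<-25)&(Q[...,2]>-45); print(x,k.sum(),Q[k][:,1].min(),Q[k][:,1].max())
"
```

```text
hole x,y(tool mm) -0.22 -1.48 bbox mm [25.  36.5 27.5 27. ] d 27.09872519927838
60 986 -16.491532979354623 13.433519232454534
80 1095 -16.67622444813335 13.23960354200077
100 1293 -16.805257246256485 13.439430385878506Traceback (most recent call last):
  File "<string>", line 6, in <module>
    k=(abs(Q[...,0]-x)<3)&(abs(Q[...,1])<30)&(Q[...,2]<-25)&(Q[...,2]>-45); print(x,k.sum(),Q[k][:,1].min(),Q[k][:,1].max())
                                                                                            ~~~~~~~~~~~~~^^
    return umr_minimum(a, axis, None, out, keepdims, initial, where)
ValueError: zero-size array to reduction operation minimum which has no identity
```

```bash
python3 -m crank '[-1,0,0,0,0,0,-0.013, -1,0,0,0,0,0,0]'>/dev/null; python3 -c "
from h import *
goto([.6294,.0115,.216],8.9)"
```

```text
at [ 0.5006 -0.0104  0.3666] yaw_y 8.83 tilt 0.01 gap 0.045 t 9.8 F [-0.1 -1.7 -4.2] g 63.7
shift mm [  1.8 130.7 150.6]
wz -0.0012
```

```bash
python3 -m crank '[-1,0.8,45,0,0,0,0, -1,0.5,45,0,0,0,0, -1,0.5,40.7,0,0,0,0, -1,0,0,40,0,0,0, -1,0,0,40,0,0,0, -1,0,0,40,0,0,0, -1,0,0,30.6,0,0,0, -1,0,0,0,0,0,0, -1,0,0,0,0,0,0]'
python3 - <<'E'
from h import *
goto([.6294,.0115,.216],8.9)
im,d,P=cloud('wrist'); cv2.imwrite('pics/w5.png',im[170:370,160:360].repeat(3,0).repeat(3,1)); np.save("w5.npy",P)
E
python3 hole.py w5.npy; python3 fit2.py w5.npy
```

```text
time_s: 10.7
eef_pos: [0.6301, 0.0114, 0.2163]
tool_rot: [0.0, 0.651, 0.759, -0.0]
ft_force: [0.3, -0.4, -2.6]
finger_gap: 0.0449
grasp_force: 63.7
at [0.6301 0.0114 0.2163] yaw_y 8.8 tilt 0.02 gap 0.0449 t 10.7 F [ 0.3 -0.4 -2.6] g 63.7
shift mm [ 0.2 -0.7  0.3]
wz -0.0017
hole x,y(tool mm) 0.11 -2.24 bbox mm [24.5 36.5 27.  27.5] d 27.250999329690345
rim 8816 [0.628  0.0112 0.1395]
shaft top 13 [6.302e-01 2.000e-04 2.262e-01] z 0.2265 mincirc ((0.6305099129676819, 0.0003636301262304187), 0.002243803581222892)
block top(tool) 11534 [-0.4 -0. ] [61.6 51.9] 0.1 z -54.1
bar midline slope deg -0.07 y at 0 -2.36 z slope deg -0.02 z0 -34.2
```

View pics/w5.png

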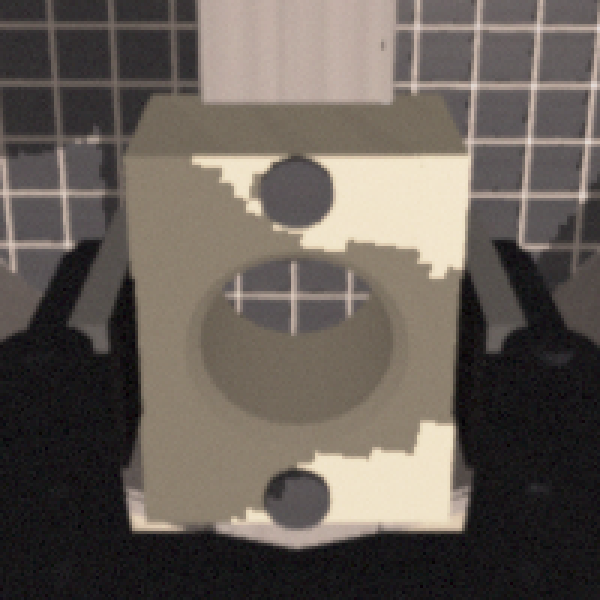

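The view shows the hole over the drum (the hole's top at (297,340) in the crop). The hole's world position, (0.6279, 0.0112), matches the rim axis (0.628, 0.0112), so I'll lower with force checks.

```bash
python3 -m crank '[-1,0,0,12,0,0,0, -1,0,0,8,0,0,0, -1,0,0,6,0,0,0, -1,0,0,6,0,0,0, -1,0,0,0,0,0,0]'; python3 -m crank '[-1,0,0,0,0,0,0]'
```

```text
time_s: 11.25
eef_pos: [0.6288, 0.0115, 0.1831]
tool_rot: [-0.001, 0.651, 0.759, -0.001]
ft_force: [-0.6, 0.3, -4.5]
finger_gap: 0.0452
grasp_force: 63.9
time_s: 11.35
eef_pos: [0.6296, 0.0113, 0.184]
tool_rot: [-0.0, 0.651, 0.759, -0.0]
ft_force: [0.7, -0.0, -3.6]
finger_gap: 0.0449
grasp_force: 63.9
```

```bash
python3 -m crank '[-1,0,0,12,0,0,0, -1,0,0,12,0,0,0, -1,0,0,10,0,0,0, -1,0,0,6,0,0,0, -1,0,0,3,0,0,0, -1,0,0,0,0,0,0]'; python3 -m crank '[-1,0,0,2,0,0,0, -1,0,0,0,0,0,0]'
```

```text
time_s: 11.95
eef_pos: [0.6294, 0.0113, 0.1405]
tool_rot: [-0.0, 0.651, 0.759, -0.0]
ft_force: [0.1, 0.7, -4.2]
finger_gap: 0.045
grasp_force: 63.9
time_s: 12.15
eef_pos: [0.6299, 0.0113, 0.1393]
tool_rot: [0.0, 0.651, 0.759, 0.0]
ft_force: [0.0, -0.3, -4.1]
finger_gap: 0.0456
grasp_force: 63.9
```

```bash
python3 -m crank '[-1,0,0,1.5,0,0,0, -1,0,0,0,0,0,0]'; python3 -m crank '[-1,0,0,1.5,0,0,0, -1,0,0,0,0,0,0]'; python3 -m crank '[-1,0,0,1.5,0,0,0, -1,0,0,0,0,0,0]'
```

```text
time_s: 12.35
eef_pos: [0.6297, 0.0114, 0.1377]
tool_rot: [0.0, 0.651, 0.759, 0.0]
ft_force: [-0.1, 0.6, -4.6]
finger_gap: 0.0451
grasp_force: 63.9
time_s: 12.55
eef_pos: [0.6295, 0.0114, 0.136]
tool_rot: [-0.0, 0.651, 0.759, -0.0]
ft_force: [-0.1, -0.7, -4.4]
finger_gap: 0.0449
grasp_force: 63.9
time_s: 12.75
eef_pos: [0.6299, 0.0113, 0.1348]
tool_rot: [0.0, 0.651, 0.759, 0.0]
ft_force: [-0.9, -0.3, -2.3]
finger_gap: 0.0449
grasp_force: 63.9
```

```bash
python3 -m crank '[-1,0,0,1,0,0,0, -1,0,0,0,0,0,0]'; python3 -m crank '[0.4,0,0,0,0,0,0, 0.5,0,0,0,0,0,0, 0.6,0,0,0,0,0,0, 0.8,0,0,0,0,0,0, 0.8,0,0,0,0,0,0, 0.8,0,0,-20,0,0,0, 0.8,0,0,-40,0,0,0, 1,0,0,-40,0,0,0, 1,0,0,-40,0,0,0, 1,0,0,0,0,0,0, 1,0,0,0,0,0,0]'
python3 - <<'E'
from h import *
goto(None)
im,d,P=cloud('wrist'); cv2.imwrite('pics/w6.png',np.hstack([im[:,100:400]])); cv2.imwrite('w6.png',im); np.save("w6.npy",P)
Q=P.reshape(-1,3); Q=Q[np.isfinite(Q[:,0])]; c=np.array([.628,.0112]); a=np.radians(8.9); M=np.array([[np.cos(a),np.sin(a)],[-np.sin(a),np.cos(a)]])
S=np.c_[(Q[:,:2]-c)@M.T,Q[:,2]]*1000
t=S[(S[:,2]>224)&(S[:,2]<230)&(np.hypot(S[:,0],S[:,1])<16)]; print("top",len(t),t.min(0).round(1),t.max(0).round(1))
ang=np.degrees(np.arctan2(t[:,1],t[:,0])); rr=np.hypot(t[:,0],t[:,1])
for b in range(-180,180,15):
    k=(ang>=b)&(ang<b+15); print(b+7.5,rr[k].max().round(1) if k.any() else None,end="; ")
b=S[(S[:,2]>187)&(S[:,2]<195)&(abs(S[:,0])<32)&(abs(S[:,1])<40)]; print("\nblock",len(b),b.mean(0).round(1),b.min(0).round(1),b.max(0).round(1))
b=S[(S[:,2]>166)&(S[:,2]<176)&(abs(S[:,0])<17)&(abs(S[:,1])>40)&(abs(S[:,1])<170)]; print("bar",len(b),np.median(b[:,2]),b[:,1].min(),b[:,1].max())
for lo,hi in((45,70),(110,135),(-60,-45),(-135,-110)):
    q=S[(S[:,2]>166)&(S[:,2]<176)&(abs(S[:,0])<24)&(S[:,1]>lo)&(S[:,1]<hi)]; print(lo,len(q), np.percentile(q[:,0],[1,99]).round(1) if len(q) else 0, np.median(q[:,2]).round(1) if len(q) else 0)
E
```

```text
time_s: 12.95
eef_pos: [0.6298, 0.0113, 0.1348]
tool_rot: [-0.0, 0.651, 0.759, 0.0]
ft_force: [-2.5, 1.0, 4.6]
finger_gap: 0.0453
grasp_force: 64.9
time_s: 14.05
eef_pos: [0.6302, 0.0113, 0.2747]
tool_rot: [0.001, 0.651, 0.759, 0.001]
ft_force: [0.4, 0.5, -0.4]
finger_gap: 0.0857
grasp_force: 0.0
at [0.6302 0.0113 0.2747] yaw_y 8.77 tilt 0.14 gap 0.0857 t 14.05 F [ 0.4  0.5 -0.4] g 0.0
top 638 [-11.4 -11.9 224.1] [ 11.8  10.1 228.7]
-172.5 11.8; -157.5 12.0; -142.5 11.7; -127.5 11.7; -112.5 12.2; -97.5 12.0; -82.5 12.1; -67.5 12.0; -52.5 11.6; -37.5 12.0; -22.5 11.8; -7.5 11.8; 7.5 11.8; 22.5 9.3; 37.5 7.0; 52.5 6.7; 67.5 6.5; 82.5 7.1; 97.5 8.1; 112.5 11.0; 127.5 12.0; 142.5 11.8; 157.5 12.0; 172.5 11.6; 
block 2632 [  0.7   3.5 190.5] [-22.6 -31.3 187. ] [ 23.4  29.4 195. ]
bar 8167 170.42673544326553 -160.45913730491276 148.68558157914381
45 997 [-13.9  15.3] 170.5
110 1282 [-14.2  15.4] 170.5
-60 434 [-14.1  15. ] 170.4
-135 593 [-14.3  14.8] 170.3
```

View pics/w6.png

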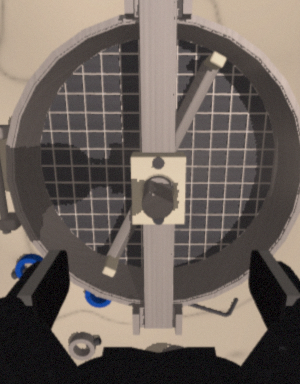

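The bar is seated: its top reads 170.4 mm all along, the block is centred, and the bar lies between the cheeks. The shaft's end in the block, at (160,195) in the crop, shows its flat facing about 64° anticlockwise of the chute. I'll turn the gripper square to it.

```bash
python3 -m crank '[1,0,0,0,0,0,-0.14, 1,0,0,0,0,0,-0.14, 1,0,0,0,0,0,-0.14, 1,0,0,0,0,0,-0.14, 1,0,0,0,0,0,-0.14, 1,0,0,0,0,0,-0.14, 1,0,0,0,0,0,-0.14, 1,0,0,0,0,0,-0.138, 1,0,0,0,0,0,0, 1,0,0,0,0,0,0]'
python3 - <<'E'
from h import *
goto([.6289,.0088,.170],72.9); print(pose()[2]["q"].round(2))
im,d,P=cloud('wrist'); cv2.imwrite('w7.png',im)
Q=P.reshape(-1,3); Q=Q[np.isfinite(Q[:,0])]
k=(Q[:,2]>.15)&(Q[:,2]<.162)&(abs(np.hypot(Q[:,0]-.628,Q[:,1]-.0112)-.1385)<.008); p=Q[k]
from scipy.optimize import least_squares
print("rim",k.sum(),least_squares(lambda x:np.hypot(p[:,0]-x[0],p[:,1]-x[1])-x[2],[.628,.011,.139],loss="soft_l1",f_scale=.001).x.round(4))
t=Q[(Q[:,2]>.224)&(Q[:,2]<.23)&(np.hypot(Q[:,0]-.628,Q[:,1]-.0112)<.018)][:,:2]
def cost(x):
    return 0
# flat: rotate, find angle minimising extent max over n within sector
best=[]
c,R0=cv2.minEnclosingCircle(t.astype(np.float32)); print("top",len(t),np.round(c,4),R0)
for a in range(30,100):
    n=np.array([np.cos(np.radians(a+8.9)),np.sin(np.radians(a+8.9))]); s=(t-np.array(c))@n; best.append((np.percentile(s,99.5)-np.percentile(s,.5),a))
print(sorted(best)[:6])
E
```

```text
time_s: 15.1
eef_pos: [0.6287, 0.0113, 0.2721]
tool_rot: [-0.001, 0.151, 0.989, -0.0]
ft_force: [-0.8, -0.0, 0.3]
finger_gap: 0.0857
grasp_force: 0.0
at [0.6287 0.0113 0.2721] yaw_y 72.66 tilt 0.16 gap 0.0857 t 15.1 F [-0.8 -0.   0.3] g 0.0
shift mm [ -1.2  -2.3 102.1]
wz -0.0043
[-0.32  0.41  0.32  1.77 -0.15  0.98  1.33]
rim 8988 [0.6276 0.0113 0.1388]
top 654 [0.6283 0.0112] 0.012275267392396927
[(np.float64(0.01779473634385296), 64), (np.float64(0.017875800604199014), 65), (np.float64(0.017920126354390133), 63), (np.float64(0.018007434516861796), 66), (np.float64(0.01804621396263655), 62), (np.float64(0.018133583190528803), 67)]
```

Run:
```python
from h import *
for i in range(2):
    e,r,o=pose(); im,d,P=cloud('wrist'); Q=(P-e)@r*1000
    for lo,hi in((-60,-50),(-50,-44),(-44,-36)):
        out=[]
        for s in(-1,1):
            y=Q[...,1]*s; k=(abs(Q[...,0]-5)<15)&(y>30)&(y<75)&(Q[...,2]>lo)&(Q[...,2]<hi); v=y[k]
            out.append((int(k.sum()),*(np.percentile(v,[1,50]).round(1) if len(v)>5 else [])))
        print(lo,hi,out)
    k=(abs(Q[...,1])<75)&(abs(Q[...,1])>38)&(Q[...,2]>-60)&(Q[...,2]<-35)&(abs(Q[...,0])<20); q=Q[k]; print("x range",np.percentile(q[:,0],[1,50,99]).round(1),q[:,2].max().round(1))
```

```text
-60 -50 [(686, np.float64(42.6), np.float64(43.2)), (688, np.float64(42.0), np.float64(42.6))]
-50 -44 [(300, np.float64(42.7), np.float64(43.2)), (307, np.float64(42.0), np.float64(42.5))]
-44 -36 [(99, np.float64(42.8), np.float64(43.1)), (91, np.float64(42.1), np.float64(42.5))]
x range [-9.5  7.5 12.6] -39.9
-60 -50 [(687, np.float64(42.7), np.float64(43.3)), (694, np.float64(41.9), np.float64(42.6))]
-50 -44 [(299, np.float64(42.6), np.float64(43.2)), (304, np.float64(42.0), np.float64(42.5))]
-44 -36 [(99, np.float64(42.7), np.float64(43.0)), (91, np.float64(42.0), np.float64(42.4))]
x range [-9.6  7.5 12.5] -40.0
```

```bash
python3 -c "
from h import *
goto([.6275,.0090,.170],72.9)"
```

```text
at [0.6293 0.0114 0.273 ] yaw_y 72.74 tilt 0.06 gap 0.0855 t 15.25 F [-1.1 -0.   0.5] g 0.0
shift mm [  0.9  -2.7 103. ]
wz -0.0028
```

```bash
python3 -m crank '[1,0.9,-2.7,30,0,0,0, 0.6,0,0,35,0,0,0, 0.4,0,0,25,0,0,0, 0.2,0,0,13,0,0,0, 0.2,0,0,0,0,0,0, 0.2,0,0,0,0,0,0]'; python3 -m crank '[-0.3,0,0,0,0,0,0, -0.5,0,0,0,0,0,0, -1,0,0,0,0,0,0, -1,0,0,0,0,0,0, -1,0,0,0,0,0,0]' 20;  python3 -c "
from h import *
for i in range(3): goto(None); get_image('wrist')
print(pose()[2]['wrist_torque'])"
```

```text
time_s: 15.85
eef_pos: [0.6288, 0.009, 0.1714]
tool_rot: [0.001, 0.149, 0.989, 0.0]
ft_force: [0.7, -0.7, 1.0]
finger_gap: 0.0512
grasp_force: 0.0
time_s: 16.35
eef_pos: [0.6288, 0.0085, 0.1721]
tool_rot: [0.001, 0.15, 0.989, 0.0]
ft_force: [-1.0, 0.0, 5.8]
finger_gap: 0.0183
grasp_force: 21.5
at [0.6288 0.0085 0.1721] yaw_y 72.79 tilt 0.12 gap 0.0183 t 16.35 F [-1.   0.   5.8] g 21.5
at [0.6288 0.0085 0.1721] yaw_y 72.79 tilt 0.13 gap 0.018 t 16.4 F [-0.9 -0.7  6.6] g 21.5
at [0.6288 0.0085 0.1721] yaw_y 72.79 tilt 0.12 gap 0.0181 t 16.45 F [-1.  -0.4  5.2] g 21.5
[-0.25846415  0.27709847 -0.09019718]
```

The pinch reads 18.2 mm, so I'm square on the flat (64° from the chute). There's a slight upward push on the tips, so I'll rise 3 mm, re-grip firmly and turn about the shaft axis.

```bash
python3 -m crank '[-0.4,0,0,0,0,0,0, -0.4,0,0,-3,0,0,0, -0.4,0,0,0,0,0,0, -1,0,0,0,0,0,0, -1,0,0,0,0,0,0, -1,0,0,0,0,0,0]' 90; python3 -m crank '[-1,0.34,0.02,0,0,0,0.124, -1,0.34,0.02,0,0,0,0.124, -1,0.34,0.02,0,0,0,0.124, -1,0.34,0.02,0,0,0,0.124, -1,0.34,0.02,0,0,0,0.124, -1,0.34,0.02,0,0,0,0.124, -1,0.34,0.02,0,0,0,0.124, -1,0.34,0.02,0,0,0,0.124, -1,0.34,0.02,0,0,0,0.124, -1,0,0,0,0,0,0, -1,0,0,0,0,0,0]';  python3 -c "
from h import *
for i in range(2): goto(None); get_image('wrist')
print(pose()[2]['wrist_torque'])"
```

```text
time_s: 17.1
eef_pos: [0.6279, 0.0089, 0.1739]
tool_rot: [-0.0, 0.149, 0.989, -0.0]
ft_force: [-2.0, 0.1, 3.8]
finger_gap: 0.0162
grasp_force: 87.9
time_s: 18.2
eef_pos: [0.6268, 0.0114, 0.174]
tool_rot: [0.0, 0.65, 0.76, 0.0]
ft_force: [0.6, -0.4, 3.5]
finger_gap: 0.0162
grasp_force: 88.7
at [0.6268 0.0114 0.174 ] yaw_y 8.91 tilt 0.08 gap 0.0162 t 18.2 F [ 0.6 -0.4  3.5] g 88.7
at [0.6268 0.0114 0.1739] yaw_y 8.91 tilt 0.08 gap 0.0167 t 18.25 F [0.5 0.4 4. ] g 88.8
[ 0.03020615  0.20954598 -0.23331384]
```

```bash
python3 -m crank '[0.2,0,0,0,0,0,0, 0.5,0,0,0,0,0,0, 1,0,0,0,0,0,0, 1,0,0,0,0,0,0, 1,0,0,-30,0,0,0, 1,0,0,-40,0,0,0, 1,0,0,-40,0,0,0, 1,0,0,-20,0,0,0, 1,0,0,0,0,0,0, 1,0,0,0,0,0,0]'
python3 - <<'E'
from h import *
goto(None)
im,d,P=cloud('wrist'); cv2.imwrite('w8.png',im)
Q=P.reshape(-1,3); Q=Q[np.isfinite(Q[:,0])]
t=Q[(Q[:,2]>.224)&(Q[:,2]<.23)&(np.hypot(Q[:,0]-.628,Q[:,1]-.0112)<.018)][:,:2]
best=[]
for a in range(-40,40):
    n=np.array([np.cos(np.radians(a+8.9)),np.sin(np.radians(a+8.9))]); s=(t-[.628,.0112])@n; best.append((round(np.percentile(s,99.5)-np.percentile(s,.5),5),a,round(s.max(),4),round(s.min(),4)))
print(len(t),sorted(best)[:5])
for s in silhouettes("top","collar")[:3]: pass
goto([.573,-.226,.15],None)
E
```

```text
time_s: 19.3
eef_pos: [0.6256, 0.0114, 0.3033]
tool_rot: [-0.0, 0.65, 0.76, 0.0]
ft_force: [0.5, 0.0, -1.5]
finger_gap: 0.0854
grasp_force: 0.0
at [0.6256 0.0114 0.3033] yaw_y 8.9 tilt 0.03 gap 0.0854 t 19.3 F [ 0.5  0.  -1.5] g 0.0
513 [(np.float64(0.0176), 1, np.float64(0.006), np.float64(-0.0117)), (np.float64(0.01764), 0, np.float64(0.0061), np.float64(-0.0116)), (np.float64(0.01773), 2, np.float64(0.0062), np.float64(-0.0117)), (np.float64(0.01776), -1, np.float64(0.0063), np.float64(-0.0116)), (np.float64(0.01787), 3, np.float64(0.0064), np.float64(-0.0117))]
at [0.6248 0.0116 0.3018] yaw_y 8.9 tilt 0.19 gap 0.0851 t 19.4 F [ 0.3 -0.6 -0.4] g 0.0
shift mm [-226.8  -87.4  152. ]
```

```bash
python3 -m crank '[1,-45,-17,0,0,0,0, 1,-45,-17,0,0,0,0, 1,-45,-17,0,0,0,0, 1,-45,-17,0,0,0,0, 1,-45,-17,0,0,0,0, 1,0,0,45,0,0,0, 1,0,0,30,0,0,0, 1,0,0,0,0,0,0, 1,0,0,0,0,0,0]'
cat > collar.py <<'E'
from h import *
from scipy.optimize import least_squares
goto(None)
im,d,P=cloud('wrist'); cv2.imwrite('pics/w9.png',im)
for s in silhouettes("wrist","collar")[:4]:
    m=s["mask"]; p=P[m]; p=p[np.isfinite(p[:,0])]; c=np.median(p,0); print(round(s["score"],2),np.round(s["rect"]),c.round(3),"bgr",im[m].mean(0).round(0))
    k=(abs(P[...,0]-c[0])<.045)&(abs(P[...,1]-c[1])<.045); A=P[k]; t=A[(A[:,2]>.0145)&(A[:,2]<.0225)][:,:2]
    if len(t)<50: continue
    x=c[:2]
    for i in range(8):   # outer edge
        rr=np.hypot(*(t-x).T); e=t[(rr>.0205)&(rr<.0245)]; q=t[(rr>.0125)&(rr<.0245)]
        x=least_squares(lambda v:np.maximum(0,np.hypot(*(q-v).T)-.023)+np.maximum(0,.014-np.hypot(*(q-v).T)),x).x
    f=A[(A[:,2]>.007)&(np.hypot(*(A[:,:2]-x).T)>.0255)&(np.hypot(*(A[:,:2]-x).T)<.034)][:,:2]-x
    inn=A[(A[:,2]>.007)&(A[:,2]<.0145)&(np.hypot(*(A[:,:2]-x).T)<.0125)][:,:2]-x
    g=lambda v:np.degrees(np.arctan2(v[:,1].mean(),v[:,0].mean())).round(1) if len(v) else None
    print("  centre",x.round(4),"n",len(t),"screw",len(f),g(f),"rmax",np.hypot(*f.T).max().round(4) if len(f) else 0,"tip",len(inn),g(inn),"ztop",np.median(A[(A[:,2]>.012)][:,2]).round(4))
E
python3 collar.py
```

```text
time_s: 20.3
eef_pos: [0.5762, -0.2238, 0.2276]
tool_rot: [-0.001, 0.65, 0.76, -0.001]
ft_force: [-0.2, 0.2, 1.1]
finger_gap: 0.0853
grasp_force: 0.0
at [ 0.5762 -0.2238  0.2276] yaw_y 8.9 tilt 0.16 gap 0.0853 t 20.3 F [-0.2  0.2  1.1] g 0.0
0.95 [107. 239. 149. 273.] [ 0.409 -0.38   0.014] bgr [78. 45. 29.]
  centre [ 0.4105 -0.3879] n 423 screw 65 39.4 rmax 0.0336 tip 9 40.1 ztop 0.0169
0.66 [140. 106. 191. 148.] [ 0.454 -0.202  0.017] bgr [84. 46. 29.]
  centre [ 0.4569 -0.2012] n 730 screw 70 -148.9 rmax 0.0333 tip 30 -148.9 ztop 0.0172
0.61 [235. 145. 276. 184.] [ 0.573 -0.224  0.017] bgr [90. 61. 53.]
  centre [ 0.5682 -0.2298] n 668 screw 3549 122.5 rmax 0.034 tip 23 52.2 ztop 0.3338
0.58 [208. 222. 249. 257.] [ 0.551 -0.337  0.016] bgr [73. 78. 86.]
  centre [ 0.5493 -0.3414] n 538 screw 57 32.2 rmax 0.0334 tip 17 35.0 ztop 0.0169
```

View pics/w9.png

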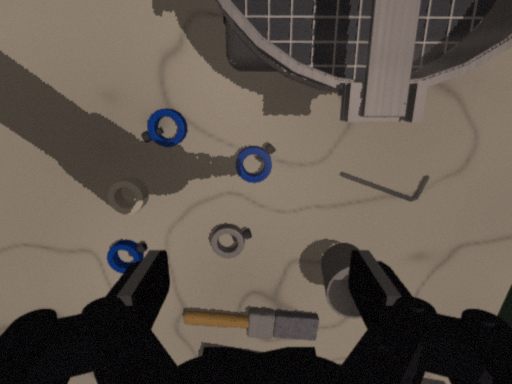

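The wrist view shows the steel collar at (228,240) with its screw at (247,233); the other rings are blue and the spacer is at (127,197). I'll align with the collar, across its screw.

```bash
python3 -c "
from h import *
goto([.5494,-.341,.2],-57)"
```

```text
at [ 0.5779 -0.2245  0.2298] yaw_y 8.92 tilt 0.12 gap 0.0856 t 20.4 F [ 0.3  1.3 -0.2] g 0.0
shift mm [-110.6  -46.2   29.8]
wz 1.1506
```

```bash
python3 -m crank '[1,-37,-15.4,10,0,0,0, 1,-37,-15.4,10,0,0,0, 1,-36,-15.4,10,0,0,0, 1,0,0,0,0,0,0.144, 1,0,0,0,0,0,0.144, 1,0,0,0,0,0,0.144, 1,0,0,0,0,0,0.144, 1,0,0,0,0,0,0.144, 1,0,0,0,0,0,0.144, 1,0,0,0,0,0,0.144, 1,0,0,0,0,0,0.143]'; python3 -m crank '[1,0,0,0,0,0,0]' >/dev/null; sed -i 's/w9.png/w10.png/' collar.py; python3 collar.py
```

```text
time_s: 21.5
eef_pos: [0.5498, -0.3402, 0.2007]
tool_rot: [0.001, 0.96, 0.282, 0.001]
ft_force: [-0.7, -0.7, 0.1]
finger_gap: 0.0855
grasp_force: 0.0
at [ 0.5497 -0.34    0.2   ] yaw_y -56.94 tilt 0.15 gap 0.0855 t 21.6 F [0.  0.9 0.7] g 0.0
0.91 [215. 246. 252. 292.] [ 0.415 -0.385  0.017] bgr [50. 25. 14.]
  centre [ 0.4104 -0.3876] n 584 screw 74 37.5 rmax 0.0332 tip 12 40.3 ztop 0.0172
0.9 [163.  66. 205. 118.] [ 0.572 -0.225  0.017] bgr [90. 47. 25.]
  centre [ 0.568  -0.2297] n 946 screw 92 50.7 rmax 0.0334 tip 33 48.9 ztop 0.0173
0.67 [241. 135. 282. 183.] [ 0.554 -0.338  0.017] bgr [82. 88. 97.]
  centre [ 0.5492 -0.3413] n 771 screw 3427 21.3 rmax 0.034 tip 26 32.9 ztop 0.3032
0.55 [ 94. 142. 140. 194.] [ 0.455 -0.204  0.017] bgr [82. 41. 20.]
  centre [ 0.4567 -0.2011] n 803 screw 75 -145.9 rmax 0.0335 tip 28 -146.1 ztop 0.0173
```

```bash
sed -i 's/<.045); A=P\[k\]/<.045)\&(P[...,2]<.03); A=P[k]/' collar.py; python3 collar.py | grep -A1 -E "0\.55[0-9] -0.33|at"; python3 -c "
from h import *
goto([.5495,-.341,-.0285],-57)"
```

```text
at [ 0.5492 -0.34    0.1998] yaw_y -56.82 tilt 0.11 gap 0.0854 t 21.7 F [0.3 1.2 0.9] g 0.0
0.88 [240. 136. 279. 182.] [ 0.554 -0.337  0.017] bgr [82. 87. 97.]
  centre [ 0.5492 -0.3412] n 775 screw 81 29.6 rmax 0.0332 tip 25 29.1 ztop 0.0172
at [ 0.5487 -0.34    0.1994] yaw_y -56.91 tilt 0.08 gap 0.0853 t 21.8 F [0.1 0.1 0.4] g 0.0
shift mm [-1.000e-01  1.000e+00  2.279e+02]
wz 0.0016
```

```bash
python3 -m crank '[1,0,1,45,0,0,0.035, 1,0,0,45,0,0,0, 1,0,0,45,0,0,0, 1,0,0,45,0,0,0, 1,0,0,30,0,0,0, 1,0,0,15,0,0,0, 1,0,0,3,0,0,0, 1,0,0,0,0,0,0]'; python3 -m crank '[0.3,0,0,0,0,0,0, 0.1,0,0,0,0,0,0, -1,0,0,0,0,0,0, -1,0,0,0,0,0,0, -1,0,0,0,0,0,0, -1,0,0,0,0,0,0, -1,0,0,0,0,0,0]' 50
```

```text
time_s: 22.6
eef_pos: [0.5493, -0.3417, -0.0285]
tool_rot: [0.001, 0.964, 0.267, 0.0]
ft_force: [0.0, 0.0, 1.0]
finger_gap: 0.0849
grasp_force: 0.0
time_s: 23.3
eef_pos: [0.5497, -0.3415, -0.0277]
tool_rot: [0.001, 0.964, 0.267, 0.001]
ft_force: [-1.0, 0.3, 6.3]
finger_gap: 0.0433
grasp_force: 51.9
```

```bash
python3 -m crank '[-1,0,0,-15,0,0,0, -1,0,0,-35,0,0,0, -1,0,0,-45,0,0,0, -1,0,0,-45,0,0,0, -1,0,0,-45,0,0,0, -1,0,0,-45,0,0,0, -1,0,0,-45,0,0,0, -1,0,0,-40,0,0,0, -1,0,0,0,0,0,0, -1,0,0,0,0,0,0]'
cat > inhand.py <<'E'
from h import *
from scipy.optimize import least_squares
import sys
e,r,o=pose(); im,d,P=cloud('wrist'); cv2.imwrite(sys.argv[1],im[170:370,160:360].repeat(3,0).repeat(3,1))
goto(None)
T=np.array(camera_info("wrist")["cam_to_world"])
Q=((P-e)@r*1000).reshape(-1,3); Q=Q[np.isfinite(Q[:,0])]
A=Q[(abs(Q[:,0])<40)&(abs(Q[:,1])<21.5)&(Q[:,2]<-25)&(Q[:,2]>-60)]
h=np.histogram(A[:,2],bins=np.arange(-60,-24,1)); zt=h[1][h[0].argmax()]+.5; print("z mode",zt,h[0].max())
t=A[abs(A[:,2]-zt)<2.5]; x=np.zeros(2)
x=least_squares(lambda v:np.maximum(0,np.hypot(*(t[:,:2]-v).T)-23)+3*np.maximum(0,14-np.hypot(*(t[:,:2]-v).T)),x,loss="soft_l1").x
rr=np.hypot(*(t[:,:2]-x).T); tt=t[(rr>14.5)&(rr<22)]; pl=np.linalg.lstsq(np.c_[tt[:,:2],np.ones(len(tt))],tt[:,2],rcond=None)[0]
print("centre(tool mm)",x.round(2),"n",len(t),"tilt deg x,y",np.degrees(pl[:2]).round(2),"top z",(pl[2]+pl[:2]@x).round(2))
B=Q[(Q[:,2]>zt-1)&(Q[:,2]<zt+18)&(Q[:,0]>x[0])]; rb=np.hypot(*(B[:,:2]-x).T)
f=B[(rb>26)&(rb<33.5)&(abs(B[:,1])<15)]; f=f-[*x,0]; print("screw dir deg from tool x",np.degrees(np.arctan2(f[:,1].mean(),f[:,0].mean())).round(2),len(f),"y range",f[:,1].min().round(1),f[:,1].max().round(1))
w=r@np.array([*x,0])/1000+e; print("collar centre world",w.round(4))
E
python3 inhand.py pics/w11.png
```

```text
time_s: 24.3
eef_pos: [0.5484, -0.3408, 0.2869]
tool_rot: [0.0, 0.964, 0.267, 0.001]
ft_force: [0.2, 0.2, -1.4]
finger_gap: 0.0436
grasp_force: 51.4
at [ 0.548  -0.3398  0.2852] yaw_y -59.07 tilt 0.11 gap 0.0438 t 24.35 F [-0.   0.1 -2.3] g 51.4
z mode -45.5 1871
centre(tool mm) [ 0.41 -0.77] n 4282 tilt deg x,y [0.14 0.04] top z -45.03
screw dir deg from tool x 0.75 556 y range -5.7 6.6
collar centre world [ 0.5483 -0.3399  0.2869]
```

View pics/w11.png

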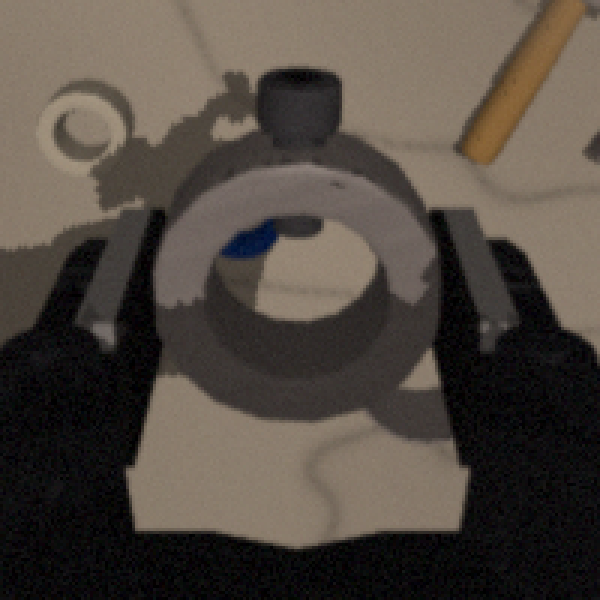

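The collar is held level with its screw straight along tool +x; in the crop the screw is at (298,105) and the bore at (297,270). I'll carry it over the shaft.

```bash
python3 -m crank '[-1,0,0,0,0,0,0.13, -1,0,0,0,0,0,0.13, -1,0,0,0,0,0,0.111, -1,0,0,0,0,0,0]' >/dev/null; python3 -c "
from h import *
goto([.628,.0107,.285],-80.35)"
```

```text
at [ 0.5477 -0.3395  0.283 ] yaw_y -80.34 tilt 0.27 gap 0.0436 t 24.75 F [ 0.5  0.7 -1.8] g 51.4
shift mm [ 137.9 -331.8   -1.6]
wz 0.0002
```

```bash
python3 -m crank '[-1,17.2,-41.5,0,0,0,0, -1,17.2,-41.5,0,0,0,0, -1,17.2,-41.5,0,0,0,0, -1,17.2,-41.5,0,0,0,0, -1,17.2,-41.5,0,0,0,0, -1,17.2,-41.5,0,0,0,0, -1,17.2,-41.5,0,0,0,0, -1,17.2,-41.3,0,0,0,0, -1,0,0,30,0,0,0, -1,0,0,25,0,0,0, -1,0,0,0,0,0,0, -1,0,0,0,0,0,0]'; python3 inhand.py pics/w12.png
cat > both.py <<'E'
from h import *
from scipy.optimize import least_squares
for i in range(3):
    e,r,o=pose(); T=np.array(camera_info("wrist")["cam_to_world"]); im,d,P=cloud('wrist'); np.save("w12.npy",P)
    Q=P.reshape(-1,3); Q=Q[np.isfinite(Q[:,0])]
    k=(Q[:,2]>.152)&(Q[:,2]<.161)&(abs(np.hypot(Q[:,0]-.628,Q[:,1]-.0112)-.1385)<.008); p=Q[k]
    s=least_squares(lambda x:np.hypot(p[:,0]-x[0],p[:,1]-x[1])-x[2],[.628,.011,.139],loss="soft_l1",f_scale=.001).x
    A=(Q-e)@r*1000; h=np.histogram(A[(abs(A[:,0])<25)&(abs(A[:,1])<21)&(A[:,2]>-55)&(A[:,2]<-35)][:,2],bins=np.arange(-55,-34,.5)); zt=h[1][h[0].argmax()]+.25
    t=A[(abs(A[:,2]-zt)<2)&(abs(A[:,0])<40)&(abs(A[:,1])<21.5)]
    x=least_squares(lambda v:np.maximum(0,np.hypot(*(t[:,:2]-v).T)-23)+3*np.maximum(0,14-np.hypot(*(t[:,:2]-v).T)),[0,0],loss="soft_l1").x
    w=r@np.array([*x,zt])/1000+e; dd=np.array([*s[:2],0])-[w[0],w[1],0]
    print("rim",k.sum(),s.round(4),"collar tool",x.round(2),"world",w.round(4),"move tool mm",(r.T@dd*1000).round(2),"eef",e.round(4))
E
python3 both.py
```

```text
time_s: 25.95
eef_pos: [0.6279, 0.0091, 0.2301]
tool_rot: [0.0, 0.996, 0.085, -0.001]
ft_force: [-0.2, 0.1, -1.0]
finger_gap: 0.0432
grasp_force: 51.5
at [0.6288 0.0085 0.2313] yaw_y -80.34 tilt 0.04 gap 0.0433 t 26.0 F [ 1.4  0.1 -0.6] g 51.5
z mode -45.5 1912
centre(tool mm) [ 0.21 -0.39] n 4319 tilt deg x,y [0.12 0.12] top z -45.06
screw dir deg from tool x 0.72 557 y range -5.7 6.7
collar centre world [0.6281 0.0095 0.2301]
rim 10599 [0.6281 0.0114 0.1388] collar tool [ 0.2  -0.35] world [0.6289 0.0089 0.2765] move tool mm [-0.3  -2.62 -0.  ] eef [0.6288 0.0085 0.2313]
rim 10606 [0.6282 0.0114 0.1389] collar tool [ 0.13 -0.36] world [0.6292 0.0087 0.2771] move tool mm [-0.55 -2.88 -0.  ] eef [0.6292 0.0083 0.2319]
rim 10608 [0.6282 0.0114 0.1389] collar tool [ 0.17 -0.36] world [0.6293 0.0087 0.2774] move tool mm [-0.67 -2.92 -0.  ] eef [0.6293 0.0083 0.2321]
```

View pics/w12.png

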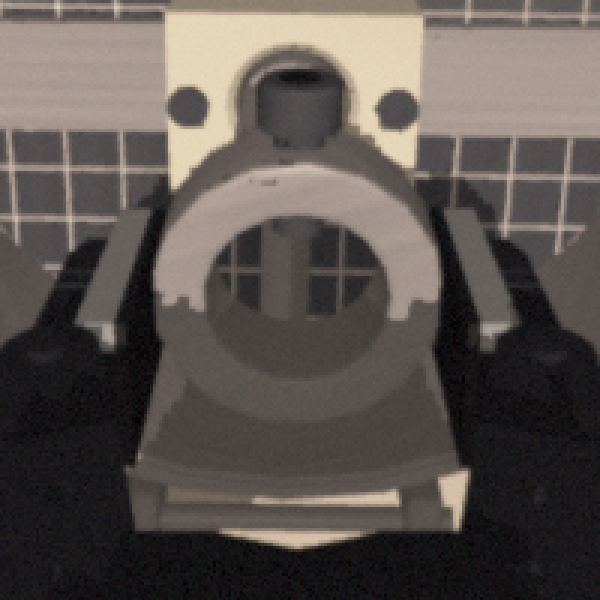

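Run:
```python
from h import *
ci=camera_info("wrist"); print(ci["cx"],ci["cy"],[k for k in ci])
e,r,o=pose(); T=np.array(ci["cam_to_world"]); print("cam in tool",(r.T@(T[:3,3]-e)*1000).round(2),(r.T@T[:3,:3]).round(4).tolist())
P=np.load("w12.npy"); Q=(P-e)@r*1000; Z=P[...,2]
b=(Z>.187)&(Z<.195)&(abs(Q[...,1])<40)&(abs(Q[...,0])<40)
for x in range(-24,26,3):
    k=b&(abs(Q[...,0]-x)<1.5); 
    if k.sum()>20: print(x,k.sum(),np.percentile(Q[k][:,1],[.5,99.5]).round(1),Q[k][:,1].mean().round(1))
bar=(Z>.166)&(Z<.176)&(abs(Q[...,0])<30)&(abs(Q[...,1])>36)&(abs(Q[...,1])<150)
for s in(1,-1):
    k=bar&(Q[...,1]*s>0); print("bar",s,k.sum(),np.percentile(Q[k],[1,99],axis=0).round(1)[:,:2].tolist())
sh=(Z>.196)&(Z<.229)&(abs(Q[...,1])<16)&(abs(Q[...,0])<18); print("shaft",sh.sum(),np.percentile(Q[sh],[1,50,99],axis=0).round(1).tolist())
# vertical sanity: bench
print("bench",np.nanmedian(Z[(Z<.02)&(Z>-.02)]))
im=cv2.imread("w12.png")
```

```text
258.6827691835505 194.13408259686614 ['fovy', 'cx', 'cy', 'cam_to_world']
cam in tool [  75.51   -0.22 -170.12] [[0.0001, 0.954, 0.3], [1.0, -0.0004, 0.0008], [0.0009, 0.3, -0.954]]
-18 31 [-32.8  26.6] -24.8
-15 52 [-32.5  27.3] -13.9
-12 90 [-32.4  27.3] -8.0
-9 134 [-32.3  27.1] -5.1
-6 165 [-32.2  27. ] -3.1
-3 172 [-31.7  27. ] -2.2
0 181 [-32.3  27.4] -1.9
3 195 [-31.8  27.3] -1.9
6 219 [-32.3  27.3] -3.5
9 240 [-32.3  27.1] -3.2
12 285 [-32.   27.1] -2.5
15 340 [-31.9  27.6] -2.2
18 352 [-31.9  27.5] -2.2
21 390 [-31.7  27.4] -1.8
24 35 [-32.1  11.3] -18.4
bar 1 5872 [[-27.4, 37.3], [21.7, 149.1]]
bar -1 5753 [[-21.2, -149.1], [26.2, -37.2]]
shaft 106 [[-12.0, -14.7, 6.2], [5.5, -11.6, 19.7], [6.0, -6.3, 34.6]]
bench -0.00036647710568601943[ WARN:0@0.145] global loadsave.cpp:275 findDecoder imread_('w12.png'): can't open/read file: check file path/integrity
```

Run:
```python
from h import *
for i in range(2):
    e,r,o=pose(); ci=camera_info("wrist"); im,d,P=cloud("wrist"); e2=pose()[0]
    T=np.array(ci["cam_to_world"]); print("eef",e.round(4),e2.round(4),"cam",T[:3,3].round(4),"cx",round(ci["cx"],1))
    g=im.astype(int).sum(2)
    for row in (182,190,200,210):
        Z=P[row,:,2]; blk=np.where((Z>.186)&(Z<.197))[0]; bright=np.where(g[row]>480)[0]
        print(row,"depth cols",(blk.min(),blk.max()) if len(blk) else 0,"bright",(bright.min(),bright.max()) if len(bright) else 0, "Y tool",[((P[row,c]-e)@r*1000).round(1).tolist() for c in ((blk.min(),blk.max()) if len(blk) else [])])
cv2.imwrite("w13.png",im[150:300,180:340].repeat(4,0).repeat(4,1))
```

```text
eef [0.6293 0.0084 0.2321] [0.6293 0.0086 0.2319] cam [0.7034 0.0213 0.4024] cx 258.7
182 depth cols (np.int64(214), np.int64(298)) bright (np.int64(0), np.int64(511)) Y tool [[17.9, -32.0, 41.5], [17.8, 27.5, 42.2]]
190 depth cols (np.int64(214), np.int64(298)) bright (np.int64(0), np.int64(511)) Y tool [[12.2, -32.1, 40.9], [12.0, 27.6, 41.7]]
200 depth cols (np.int64(215), np.int64(297)) bright (np.int64(0), np.int64(511)) Y tool [[4.7, -31.7, 41.0], [4.6, 27.1, 41.3]]
210 depth cols (np.int64(215), np.int64(297)) bright (np.int64(0), np.int64(511)) Y tool [[-3.1, -32.1, 41.4], [-3.4, 27.6, 42.4]]
eef [0.6293 0.0086 0.2319] [0.6291 0.0088 0.2317] cam [0.7033 0.0214 0.4022] cx 258.7
182 depth cols (np.int64(214), np.int64(298)) bright (np.int64(0), np.int64(511)) Y tool [[17.9, -31.9, 41.4], [17.8, 27.4, 42.1]]
190 depth cols (np.int64(215), np.int64(298)) bright (np.int64(0), np.int64(511)) Y tool [[12.0, -31.5, 41.6], [12.1, 27.6, 41.4]]
200 depth cols (np.int64(215), np.int64(297)) bright (np.int64(0), np.int64(511)) Y tool [[4.6, -31.8, 41.2], [4.5, 27.2, 41.7]]
210 depth cols (np.int64(215), np.int64(297)) bright (np.int64(0), np.int64(511)) Y tool [[-3.0, -32.1, 41.2], [-2.5, 27.2, 40.0]]
```

View w13.png

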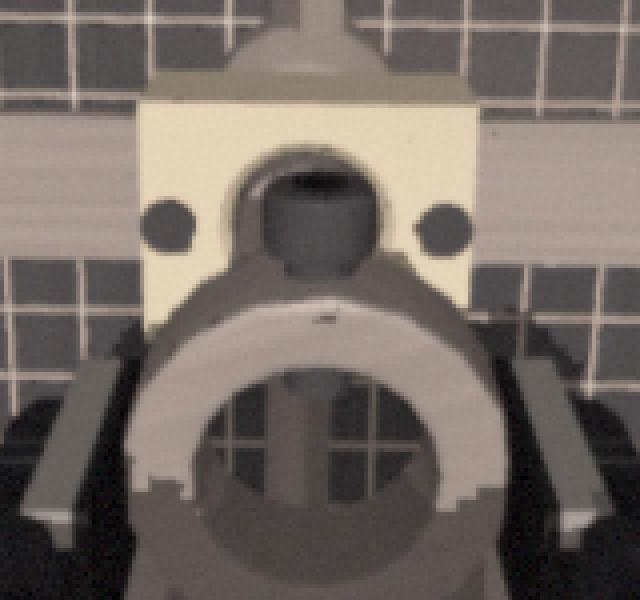

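The view shows the bore at (318,440), and the block's centre about 2 mm to tool −y of it. The depth fit agrees, so I'll shift (−0.5, −2.5) and lower under a force watch.

```bash
python3 -m crank '[-1,-0.5,-2.5,0,0,0,0, -1,0,0,10,0,0,0, -1,0,0,8,0,0,0, -1,0,0,0,0,0,0, -1,0,0,0,0,0,0]'; python3 both.py; python3 -c "
from h import *
e,r,o=pose(); P=np.load('w12.npy'); Q=(P-e)@r*1000; Z=P[...,2]
b=(Z>.187)&(Z<.195)&(abs(Q[...,1])<40)&(abs(Q[...,0]-15)<6); print(np.percentile(Q[b][:,1],[.5,99.5]))"
```

```text
time_s: 26.75
eef_pos: [0.6273, 0.0118, 0.212]
tool_rot: [0.0, 0.996, 0.084, -0.001]
ft_force: [-0.0, -0.9, -1.3]
finger_gap: 0.0432
grasp_force: 51.5
rim 10427 [0.6283 0.0115 0.1387] collar tool [ 0.15 -0.41] world [0.6275 0.0122 0.2573] move tool mm [ 0.7  0.9 -0. ] eef [0.6273 0.0118 0.212 ]
rim 10469 [0.6283 0.0114 0.1387] collar tool [ 0.1  -0.44] world [0.6277 0.012  0.2577] move tool mm [0.53 0.68 0.  ] eef [0.6276 0.0116 0.2124]
rim 10461 [0.6283 0.0114 0.1387] collar tool [ 0.11 -0.36] world [0.6278 0.0119 0.2579] move tool mm [0.37 0.52 0.  ] eef [0.6278 0.0115 0.2127]
[-28.77924989  30.84663036]
```

```bash
python3 -m crank '[-1,0.4,0.6,5,0,0,0, -1,0,0,5,0,0,0, -1,0,0,3,0,0,0, -1,0,0,2,0,0,0, -1,0,0,0,0,0,0]'; python3 -m crank '[-1,0,0,2,0,0,0, -1,0,0,2,0,0,0, -1,0,0,0,0,0,0]'; python3 -c "
from h import *
print(np.round(pose()[2]['wrist_torque'],2))"
```

```text
time_s: 27.4
eef_pos: [0.6279, 0.0113, 0.1971]
tool_rot: [-0.0, 0.996, 0.084, -0.0]
ft_force: [-0.4, 0.5, -2.3]
finger_gap: 0.0435
grasp_force: 51.5
time_s: 27.7
eef_pos: [0.628, 0.0113, 0.1934]
tool_rot: [-0.0, 0.996, 0.084, -0.0]
ft_force: [0.5, 0.5, -1.0]
finger_gap: 0.0433
grasp_force: 51.5
[-0.03  0.03  0.  ]
```

```bash
python3 -m crank '[-1,0,0,3,0,0,0, -1,0,0,3,0,0,0, -1,0,0,3,0,0,0, -1,0,0,0,0,0,0]'; python3 -m crank '[-1,0,0,3,0,0,0, -1,0,0,3,0,0,0, -1,0,0,0,0,0,0]'; python3 both.py
```

```text
time_s: 28.1
eef_pos: [0.6278, 0.0114, 0.184]
tool_rot: [-0.0, 0.996, 0.084, -0.001]
ft_force: [-1.2, -0.4, -0.8]
finger_gap: 0.0432
grasp_force: 51.5
time_s: 28.4
eef_pos: [0.6279, 0.0114, 0.1781]
tool_rot: [-0.0, 0.996, 0.084, -0.0]
ft_force: [-0.7, 0.6, -2.5]
finger_gap: 0.0435
grasp_force: 51.5
rim 11064 [0.628  0.0113 0.1388] collar tool [-1.68 -0.31] world [0.6262 0.0114 0.2234] move tool mm [ 1.75  0.36 -0.  ] eef [0.6279 0.0114 0.1781]
rim 11066 [0.628  0.0113 0.1388] collar tool [-1.65 -0.38] world [0.6263 0.0113 0.2236] move tool mm [ 1.67  0.28 -0.  ] eef [0.628  0.0113 0.1783]
rim 11078 [0.628  0.0113 0.1388] collar tool [-1.55 -0.68] world [0.6265 0.0116 0.2238] move tool mm [ 1.43  0.53 -0.  ] eef [0.6281 0.0112 0.1785]
```

```bash
python3 -m crank '[-1,0,0,4,0,0,0, -1,0,0,4,0,0,0, -1,0,0,2.5,0,0,0, -1,0,0,0,0,0,0, -1,0,0,0,0,0,0]'
python3 - <<'E'
from h import *
goto(None,-81.1)
im,d,P=cloud("wrist"); e,r,o=pose(); Q=((P-e)@r*1000).reshape(-1,3); Z=P.reshape(-1,3)[:,2]
rr=np.hypot(Q[:,0],Q[:,1]+.4); k=(rr>16)&(rr<22)&(abs(Q[:,1])<20)&(Z>.2)&(Z<.222); print("collar top z",np.median(Z[k]).round(4),k.sum())
k=(Z>.186)&(Z<.196)&(abs(Q[:,1])<30)&(abs(Q[:,0])<30); print("block z",np.median(Z[k]).round(4))
k=(Z>.224)&(Z<.23)&(rr<16); t=Q[k]; print("shaft top",k.sum(),t[:,:2].min(0).round(1),t[:,:2].max(0).round(1))
k=(Z>.196)&(Z<.214)&(Q[:,0]>26)&(Q[:,0]<34)&(abs(Q[:,1])<12); t=Q[k]; print("screw y mean",t[:,1].mean().round(2),t[:,1].min().round(1),t[:,1].max().round(1))
cv2.imwrite("pics/w14.png",im[130:330,160:360].repeat(3,0).repeat(3,1))
E
```

```text
time_s: 29.05
eef_pos: [0.6281, 0.0112, 0.168]
tool_rot: [0.0, 0.996, 0.084, -0.0]
ft_force: [0.0, -0.2, -2.1]
finger_gap: 0.0435
grasp_force: 51.5
at [0.6281 0.0112 0.168 ] yaw_y -80.33 tilt 0.01 gap 0.0435 t 29.05 F [ 0.  -0.2 -2.1] g 51.5
wz 0.0134
collar top z 0.2131 2415
block z 0.1904
shaft top 1910 [-11.8 -12. ] [ 7.1 11.6]
screw y mean -0.1 -6.2 6.2
```

View pics/w14.png

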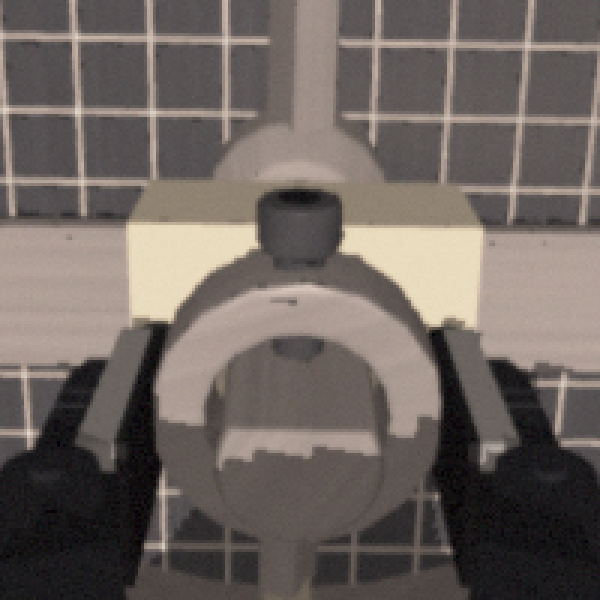

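The collar is on the shaft with its screw (300,220) over the flat and pointing out over the chute. It's level and about 4 mm clear of the block, with no contact force, so I'm handing in.

```bash
python3 -c "
from plant import *
print(hand_in())"
```

```text
the job is handed in; nothing more can be done
None
```

The bar is seated in its saddles and released, the shaft's flat faces the chute to within about 1°, and I'm holding the collar level on the shaft about 4 mm above the bearing block with its screw on the flat and pointing out over the chute; I handed it in at about 29 s of the 72 s.

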